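# Lay the breakfast setting around the cake plate

## Task

Lay a breakfast setting round the steel plate, which stays where it is: the small croissant goes on the middle of the plate, lying crosswise, its length pointing across the short way of the plate. Behind the plate (beyond its far long edge, seen from the robot) stand the jam jar, the spice jar and the pepper mill upright in one straight row parallel to that edge, their centres 6 cm beyond it: the spice jar behind the middle of the plate, the jam jar to its left and the mill to its right, with 4 cm of clear space between neighbours. Do not shift the ramekin, the timer or the tape roll.

Things in the scene. Friction and masses are not known exactly. Their poses are not given: they have to be found in the camera images.
- plate: flat oblong steel plate, fixed, 132 mm deep (its own x) by 200 mm long (its own y); lying surface 4 mm above the worktop. Origin at the centre of its underside; its x axis points away from the robot to the far long edge (66 mm from the origin), its y axis along its length to the left end; yaw -0.05 to 0.35. World frame: x ahead of the robot, y to its left, z up, worktop at z = 0
- croissant_mid (a point): small golden-brown croissant, loose, rigid, 65 mm wide (its x) by 92 mm long (its y) by 33 mm high, solid hull. Point at its centre, half-way up (16.5 mm above its underside). Starts at the right-hand end of the line behind the bread cutter, its length within 0.3 rad of pointing away from the robot; grasp across the 65 mm width
- jam_jar_mid (a point): round jam jar with a red screw lid, loose, 65 mm diameter, 97 mm high, glass part about 62 mm across. Point on its axis half-way up (48.5 mm above its foot); z up its axis. Starts behind the bread cutter. The jam jar, spice jar and mill stand in a line along y behind it, in any order, about 120 mm apart, then the croissant on the right; a low grasp beside a tall neighbour has little room, so the order of picking matters
- spice_jar_mid (a point): slim round spice jar with a black cap, loose, 41 mm diameter, 105 mm high. Point on its axis half-way up (52.5 mm above its foot); z up its axis. Starts behind the bread cutter. The bread cutter, fixed at x 0.40 to 0.60, y -0.30 to 0.14, has a back rail at x 0.59 about 70 mm high and a blade and handle up to 105 mm high, the handle reaching to y 0.19 at x 0.50.
- mill_mid (a point): tall dark wooden pepper mill, loose, 58 mm greatest diameter, 170 mm high: body up to 122 mm, above it a round head about 50 mm across (123 to 159 mm) with a small knob on top; neither turns. Point on its axis half-way up (85 mm above its foot); z up its axis. Starts standing behind the bread cutter.
- ramekin: white porcelain pot, 68 mm diameter, 37 mm high, loose bystander at the back; origin at the centre of its underside. Beyond it, over the back of the worktop, a fixed glass shelf hangs at z 0.39 to 0.41 from x 0.745 on: keep wrist and gripper in front of it
- timer: round red and white kitchen timer, 64 mm diameter, 57 mm high, loose bystander on the left; origin at the centre of its underside
- tape_roll: roll of brown tape lying flat, 81 mm diameter, 25 mm high, loose bystander at the front left; origin at the centre of its underside

How it is judged:
By the outcome, as a careful person would: the job done as asked, in the order asked, and still so for the second after the job is handed in, with the robot touching nothing.
It also fails if it takes over 139 s, if anything falls off the work surface, if the arm or the gripper's body presses on something with over 40 N, if the wrist force passes 120 N, or if a joint passes its speed limit or range.

## Robot

A 6-joint arm with a two-finger parallel gripper is mounted at the origin on a cart in front of the work surface, level with it; the furniture and walls round the work are solid. World frame = base frame: x ahead of the robot, y to its left, z up, the work surface at z = 0. Lengths are in m, angles in degrees, forces in N, time in s.
With the tool pointing down it reaches from about 0.25 to 0.725 m from the base axis. Payload 9.7 kg.
Tool frame: the origin (TCP) lies where the fingers leave the gripper's body, on its centre line; the fingertips stand 73 mm ahead of it and the grasp point (between the pads) lies 54 mm ahead of it; y points along the fingers, x is the direction in which the jaws open and shut, and the axes are right-handed (so a half turn about y gives the same grasp; the last joint's range is limited). The gripper opens to 85 mm and grips with 20 to 120 N. Pads are 22 mm wide; open, the fingers measure 114 mm over their backs; the gripper's body (76 mm by 85 mm) begins 54 mm behind the grasp point. The pads swing forward as they close: fully open they stand 13 mm farther back than shut.
Start: joints at [-71.161, 4.979, 10.078, 95.1, 0, 90], TCP at [0.178, -0.521, 0.304] pointing down, gripper open.
Joint ranges: [-179.16, 179.16], [-48.56, 103.87], [-65.8, 70.77], [-126.05, 130.52], [-82.76, 87.17], [-180, 180]. Speed limits (degrees/s): [127.2, 127.2, 147.25, 180, 180, 180].

## Interface

Orientations are given as [roll, pitch, yaw] about the fixed x, y, z axes, in that order (R = Rz(yaw) Ry(pitch) Rx(roll)).
In Python, from workcell import sensors, imaging, bot, models gives the robot as it stands.
- The arm moves only by the tool arm_command, never from a script. Its argument "rows" is one flat list of numbers, 7 for each row, row after row: the shift along the tool's x, y, z in cm, then the turn, a rotation vector about the tool's x, y, z in degrees, then the gripper's target within -1 to 1 (fully open at 1, half-way at 0, shut at -1). A call has 1 to 12 rows; each row is the pose to reach, as a shift and turn from the pose commanded when the call began, along the tool's axes at that moment; what a row does not reach only later rows make up. A row lasts 1/12 s, in which the tool goes at most 41.7 mm and 7.16 degrees, less where a joint would pass 70% of its speed; a pose out of reach is approached as far as the arm can. A call with a gripper value outside its range is refused whole. The fingers move at their own pace and stop on an object; "force" is the grip in N (left out, the last holds). Time passes only in rows, so rows that repeat a pose let the fingers close. It gives the time, the measured TCP pose, the force and the opening at its end, in the units of the state.
- sensors.get_obs(): the state, without advancing time (a new reading comes with each control period).
- imaging.camera(name): name is "scene" or "top" or "wrist"; returns a dict with "pixels" (400x640x3 uint8, blue, green, red), "z_map" (400x640 float32, m along the optical axis (not along the pixel's ray), 0 where there is no reading), "camera_matrix" (3x3 intrinsics, pixels), "world_from_camera" (4x4, takes a point from camera to world coordinates). Camera axes: x right, y up, looking along -z (the intrinsics and any distortion apply to the point x, -y, -z); pixel columns grow to the right and rows downward; lengths in m; the calibration is good to about 2 mm. A picture is of the moment at which its call begins.
- bot.job_done(): hands the job in, once; it reports no verdict.
Trained networks look in the newest picture that a camera, given by its name, has taken for a name from the list of things; names that differ only in an ending like _2 or _b are one class to them, and where a whole thing is asked for, a point or a joint stands for the part that bears it (a point fixed in the world has none). Each returns a list of dicts, best first, with "conf" (0 to 1); they miss things now and then, are a little off and sometimes report something else, mostly with a low value. They report only what shows in the picture. A call takes as long as a camera call.
- models.search_frame(thing, camera): "extent" ([centre column, centre row, width, height] in pixels, round what is visible of it).
- models.spot_point(thing, camera): "location" ([column, row] in pixels: a listed point, or the origin of a listed thing).
The state is a dict: "time": time; "q": joint angles; "qd": joint speeds; "joint_efforts": joint torques, N m; "ee_pos": TCP position; "tcp_rot": TCP orientation; "wrist_force": force on the tool from outside, world axes, zero at the start; "torque": the same for the moment, N m; "opening": finger opening in m.
Only numpy, scipy, OpenCV 4.12 (cv2) and the standard library are available. Lean on these libraries where they do the work, as an engineer would, in place of code of your own. Each camera call takes 0.05 s, during which the arm holds its last target.

## Working session

There is one attempt and no reset: what is moved stays moved. The work goes in short steps, Python scripts to look and compute and a tool call to move; the robot and the scene stay as the last step left them, time stands still between calls to the robot, and variables do not carry over. Pictures are saved under pics/ and viewed, and the job is handed in when it is done.

Besides the shell and the picture viewer there is one more tool, called after "Call:" as a command line: name --argument value ..., lists and objects as JSON in quotes. arm_command: Moves the arm, as the interface text tells. Its arguments: {"type":"object","properties":{"rows":{"type":"array","items":{"type":"number"}},"force":{"type":"number"}},"required":["rows"]}

```bash
ls; mkdir -p pics
cat > h.py <<'E'
import numpy as np, cv2
from workcell import sensors, imaging, bot, models
def unproj(c,u,v,z=None,plane=None):
    K=c["camera_matrix"];T=c["world_from_camera"]
    d=np.array([(u-K[0,2])/K[0,0],-(v-K[1,2])/K[1,1],-1.0])
    if plane is not None:
        dw=T[:3,:3]@d; o=T[:3,3]; s=(plane-o[2])/dw[2]; return o+s*dw
    if z is None: z=c["z_map"][int(v),int(u)]
    return T[:3,:3]@(d*z)+T[:3,3]
def cloud(c):
    K=c["camera_matrix"];T=c["world_from_camera"]
    v,u=np.mgrid[0:400,0:640]; z=c["z_map"]
    P=np.stack([(u-K[0,2])/K[0,0]*z,-(v-K[1,2])/K[1,1]*z,-z],-1)
    W=P@T[:3,:3].T+T[:3,3]; W[z<=0]=np.nan
    return W
E
python3 - <<'E'
from h import *
for n in ["scene","top","wrist"]:
    c=imaging.camera(n); cv2.imwrite(f"pics/{n}0.png",c["pixels"])
    print(n,c["camera_matrix"].round(1).tolist(),c["world_from_camera"].round(3).tolist())
    if n=="wrist":continue
    for t in ["plate","croissant_mid","jam_jar_mid","spice_jar_mid","mill_mid","ramekin","timer","tape_roll"]:
        try:
            for d in models.spot_point(t,n)[:2]:
                u,v=d["location"]; print(t,round(d["conf"],2),round(u),round(v),unproj(c,u,v).round(3))
        except Exception as e: print(t,e)
print(sensors.get_obs())
E
```

```text
pics
scene [[508.8, 0.0, 323.5], [0.0, 508.8, 207.4], [0.0, 0.0, 1.0]] [[-0.983, 0.124, -0.135, 0.351], [-0.184, -0.653, 0.735, 1.291], [0.003, 0.747, 0.665, 1.116], [0.0, 0.0, 0.0, 1.0]]
plate 0.56 353 267 [0.446 0.304 0.004]
croissant_mid 0.57 323 146 [ 0.619 -0.15   0.096]
jam_jar_mid 0.83 313 179 [ 0.624 -0.     0.068]
spice_jar_mid 0.81 316 152 [ 0.643 -0.139  0.077]
mill_mid 0.57 303 195 [0.634 0.11  0.087]
mill_mid 0.5 353 267 [0.445 0.304 0.004]
ramekin 0.61 271 242 [0.706 0.249 0.004]
timer 0.81 281 319 [0.596 0.546 0.043]
tape_roll 0.85 358 339 [0.398 0.554 0.024]
top [[412.1, 0.0, 320.2], [0.0, 412.1, 199.4], [0.0, 0.0, 1.0]] [[-0.022, 0.988, -0.156, 0.354], [-1.0, -0.022, -0.004, 0.13], [-0.007, 0.156, 0.988, 1.288], [0.0, 0.0, 0.0, 1.0]]
plate 0.91 267 234 [0.452 0.302 0.006]
croissant_mid 0.77 451 170 [ 0.639 -0.275  0.027]
jam_jar_mid 0.73 373 175 [ 0.611 -0.022  0.098]
spice_jar_mid 0.49 416 168 [ 0.629 -0.151  0.1  ]
mill_mid 0.68 335 163 [0.636 0.09  0.157]
ramekin 0.77 282 157 [0.698 0.255 0.003]
timer 0.89 199 184 [0.605 0.504 0.058]
timer 0.51 282 158 [0.696 0.25
[... 190 characters left out ...]
 -0.321, 0.947, 0.374], [0.0, 0.0, 0.0, 1.0]]
{'time': 0.95, 'q': array([-7.11619186e+01,  4.97920710e+00,  1.00779209e+01,  9.50994704e+01,
       -1.12487895e-03,  8.99994493e+01]), 'qd': array([-0.01850128, -0.03265448,  0.15490885, -0.0062803 , -0.07099907,
       -0.03704024]), 'joint_efforts': array([-4.00378549e-04, -5.20095563e+01,  4.64869988e+01,  1.42432218e-03,
       -1.06453690e-04, -6.77891876e-06]), 'ee_pos': array([ 0.17758704, -0.52053711,  0.30387857]), 'tcp_rot': array([-9.00011249e+01,  7.56651077e-04, -7.11613680e+01]), 'wrist_force': array([-0.25445598,  0.51426333,  0.37057822]), 'torque': array([-0.00185062, -0.01039429,  0.02823104]), 'opening': 0.08557838051281484}
```

View pics/scene0.png

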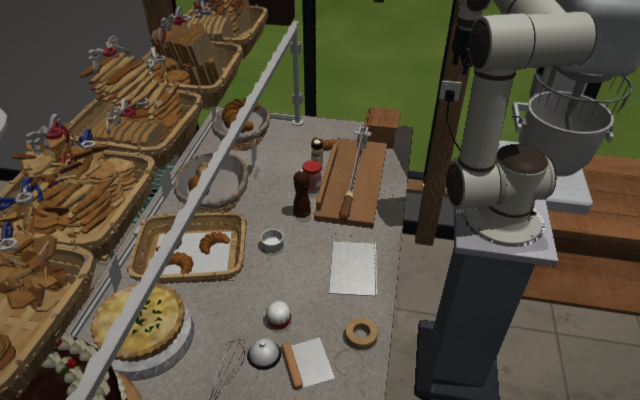

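View pics/top0.png

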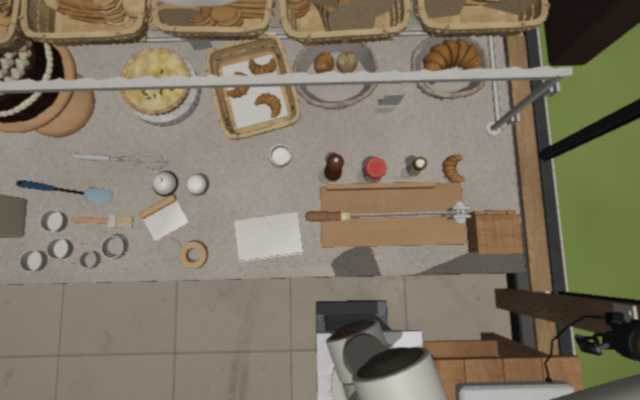

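Run:
```python
from h import *
cs={n:imaging.camera(n) for n in ["scene","top"]}
np.savez("c0.npz",**{n:cloud(c) for n,c in cs.items()},**{n+"p":c["pixels"] for n,c in cs.items()})
for n,c in cs.items():
    W=cloud(c); px=c["pixels"].astype(int)
    # plate
    P=W.reshape(-1,3); ok=~np.isnan(P[:,0]); 
    hs=px.max(2)-px.min(2)
    reg=(W[...,0]>.3)&(W[...,0]<.62)&(W[...,1]>.17)&(W[...,1]<.45)&(abs(W[...,2])<.02)
    print(n,"table z",np.nanmedian(W[...,2][(W[...,0]>.4)&(W[...,0]<.7)&(W[...,1]>.15)&(W[...,1]<.5)]))
    g=px.min(2); m=(reg&(g>170)).astype(np.uint8)
    k,l,st,ce=cv2.connectedComponentsWithStats(m); i=1+st[1:,4].argmax()
    pts=W[l==i]; x=pts[:,:2].astype(np.float32)
    print("plate",len(x),cv2.minAreaRect(x),np.median(pts[:,2]))
    for nm,(x0,y0),r in [("mill",(.636,.1),.05),("jam",(.625,-.01),.05),("spice",(.635,-.145),.05),("cro",(.64,-.275),.07),("ram",(.705,.25),.06),("timer",(.6,.52),.05)]:
        d=np.hypot(W[...,0]-x0,W[...,1]-y0)
        m=(d<r)&(W[...,2]>.012)
        q=W[m]; 
        if len(q)==0: continue
        print(nm,len(q),"zmax",q[:,2].max().round(3), "min",q.min(0).round(3),"max",q.max(0).round(3))
        for lo,hi in [(.01,.04),(.04,.08),(.08,.11),(.11,.15),(.15,.18)]:
            s=q[(q[:,2]>lo)&(q[:,2]<hi)]
            if len(s)>8: print("   ",lo,len(s),s[:,:2].min(0).round(3),s[:,:2].max(0).round(3),s[:,:2].mean(0).round(3))
for n in ["top"]:
    big=cv2.resize(cs[n]["pixels"][130:270,220:480],None,fx=3,fy=3,interpolation=cv2.INTER_CUBIC); cv2.imwrite("pics/topz.png",big)
big=cv2.resize(cs["scene"]["pixels"][110:300,240:400],None,fx=3,fy=3,interpolation=cv2.INTER_CUBIC); cv2.imwrite("pics/sz.png",big)
```

```text
scene table z 0.002340649236284964
plate 1494 ((0.4427722990512848, 0.3119848966598511), (0.12222297489643097, 0.18051712214946747), 5.340260982513428) 0.0051114609845045456
mill 673 zmax 0.175 min [0.587 0.076 0.013] max [0.671 0.128 0.175]
    0.01 124 [0.592 0.087] [0.671 0.127] [0.639 0.114]
    0.04 203 [0.587 0.077] [0.669 0.128] [0.634 0.11 ]
    0.08 83 [0.588 0.088] [0.66  0.117] [0.639 0.108]
    0.11 164 [0.619 0.082] [0.667 0.12 ] [0.639 0.109]
    0.15 99 [0.621 0.076] [0.663 0.114] [0.641 0.098]
jam 508 zmax 0.106 min [ 0.576 -0.059  0.012] max [0.666 0.022 0.106]
    0.01 85 [ 0.576 -0.033] [0.642 0.009] [ 0.619 -0.006]
    0.04 200 [ 0.577 -0.048] [0.639 0.022] [ 0.607 -0.009]
    0.08 223 [ 0.588 -0.059] [0.666 0.005] [ 0.632 -0.023]
spice 282 zmax 0.112 min [ 0.587 -0.182  0.013] max [ 0.665 -0.126  0.112]
    0.01 26 [ 0.624 -0.163] [ 0.665 -0.138] [ 0.634 -0.152]
    0.04 129 [ 0.587 -0.167] [ 0.665 -0.126] [ 0.636 -0.146]
    0.08 120 [ 0.622 -0.182] [ 0.664 -0.135] [ 0.642 -0.152]
cro 142 zmax 0.044 min [ 0.571 -0.314  0.012] max [ 0.686 -0.241  0.044]
    0.01 
[... 1103 characters left out ...]
33 -0.031]
spice 299 zmax 0.111 min [ 0.586 -0.179  0.013] max [ 0.661 -0.122  0.111]
    0.01 34 [ 0.624 -0.171] [ 0.657 -0.142] [ 0.633 -0.152]
    0.04 98 [ 0.586 -0.17 ] [ 0.655 -0.122] [ 0.617 -0.148]
    0.08 164 [ 0.624 -0.179] [ 0.661 -0.142] [ 0.642 -0.16 ]
cro 546 zmax 0.041 min [ 0.572 -0.318  0.012] max [ 0.688 -0.226  0.041]
    0.01 544 [ 0.572 -0.318] [ 0.688 -0.226] [ 0.625 -0.278]
ram 156 zmax 0.414 min [0.666 0.226 0.012] max [0.764 0.29  0.414]
    0.01 137 [0.666 0.226] [0.733 0.29 ] [0.703 0.259]
timer 370 zmax 0.063 min [0.58  0.487 0.012] max [0.64  0.549 0.063]
    0.01 75 [0.58  0.487] [0.638 0.549] [0.599 0.502]
    0.04 295 [0.582 0.488] [0.64  0.548] [0.609 0.516]
```

```bash
sleep 1; ls pics
```

```text
scene0.png
sz.png
top0.png
topz.png
wrist0.png
```

View pics/topz.png

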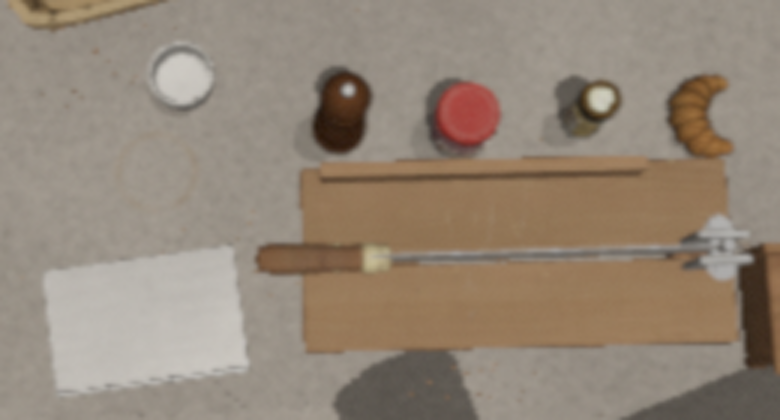

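View pics/sz.png

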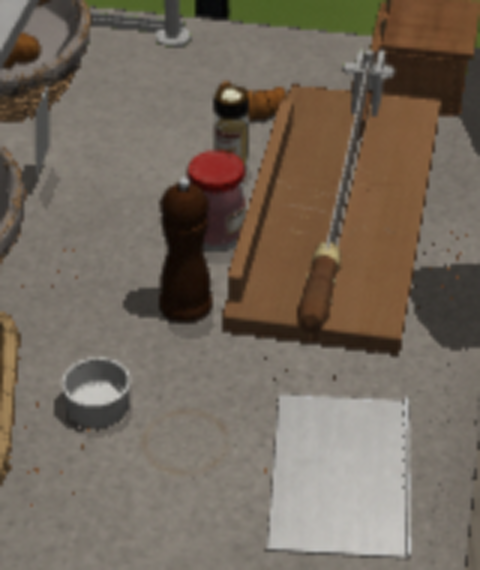

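Call:
arm_command --rows '[-39.5,-5.6,45.4,0,-71.2,0,1,-39.5,-5.6,45.4,0,-71.2,0,1,-39.5,-5.6,45.4,0,-71.2,0,1,-39.5,-5.6,45.4,0,-71.2,0,1,-39.5,-5.6,45.4,0,-71.2,0,1,-39.5,-5.6,45.4,0,-71.2,0,1,-39.5,-5.6,45.4,0,-71.2,0,1,-39.5,-5.6,45.4,0,-71.2,0,1,-39.5,-5.6,45.4,0,-71.2,0,1,-39.5,-5.6,45.4,0,-71.2,0,1,-39.5,-5.6,45.4,0,-71.2,0,1,-39.5,-5.6,45.4,0,-71.2,0,1]'

```text
time: 2.05
ee_pos: [0.428, -0.0879, 0.3508]
tcp_rot: [-90.0, -0.1, 0.1]
wrist_force: [0.9, -1.4, -0.6]
opening: 0.0854
```

```bash
cat > seg.py <<'E'
from h import *
E
python3 - <<'E'
from h import *
o=sensors.get_obs(); print(o["q"].round(1),o["ee_pos"].round(4),o["time"])
c=imaging.camera("wrist"); cv2.imwrite("pics/w1.png",c["pixels"])
np.savez("w1.npz",px=c["pixels"],z=c["z_map"],K=c["camera_matrix"],T=c["world_from_camera"])
print(c["world_from_camera"].round(3).tolist())
E
```

```text
[-11.6  -9.1   1.7 100.7  -0.   78.3] [ 0.428  -0.0879  0.3508] 2.05
[[1.0, -0.001, -0.002, 0.429], [0.001, 0.947, 0.321, -0.005], [0.001, -0.321, 0.947, 0.421], [0.0, 0.0, 0.0, 1.0]]
```

View pics/w1.png

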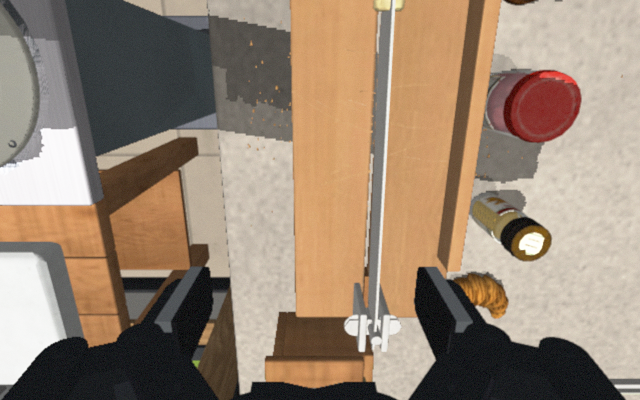

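Run:
```python
from h import *
d=np.load("w1.npz"); c=dict(pixels=d["px"],z_map=d["z"],camera_matrix=d["K"],world_from_camera=d["T"])
W=cloud(c); t=np.load("c0.npz")
def circ(W,z0,x0,y0,r,lab):
    m=(abs(W[...,2]-z0)<.006)&(np.hypot(W[...,0]-x0,W[...,1]-y0)<r)
    q=W[m]; 
    if len(q)<5: print(lab,"none"); return
    (cx,cy),rr=cv2.minEnclosingCircle(q[:,:2].astype(np.float32)); print(lab,len(q),"circ",round(cx,4),round(cy,4),"r",round(rr,4),"mean",q.mean(0).round(4))
for lab,WW in [("wrist",W),("top",t["top"]),("scene",t["scene"])]:
    circ(WW,.099,.635,-.03,.045,lab+" jam"); circ(WW,.107,.642,-.158,.035,lab+" spice")
    circ(WW,.17,.642,.09,.04,lab+" milltop"); circ(WW,.15,.642,.09,.04,lab+" head")
# colour based: top lid
for lab,px,cc in [("wrist",d["px"],c)]:
    hsv=cv2.cvtColor(px,cv2.COLOR_BGR2HSV); m=((hsv[...,0]<8)|(hsv[...,0]>172))&(hsv[...,1]>150)&(hsv[...,2]>60)
    k,l,st,ce=cv2.connectedComponentsWithStats(m.astype(np.uint8)); i=1+st[1:,4].argmax(); print(st[i],ce[i],unproj(cc,*ce[i],plane=.097))
```

```text
wrist jam 4126 circ 0.6351 -0.0312 r 0.0321 mean [ 0.6342 -0.0305  0.0973]
wrist spice 1260 circ 0.6437 -0.1606 r 0.0209 mean [ 0.6425 -0.1592  0.1055]
wrist milltop none
wrist head none
top jam 329 circ 0.6352 -0.0325 r 0.0316 mean [ 0.6351 -0.0327  0.0973]
top spice 137 circ 0.6442 -0.1615 r 0.0201 mean [ 0.6437 -0.1612  0.106 ]
top milltop 14 circ 0.6403 0.088 r 0.0034 mean [0.643  0.0888 0.1689]
top head 122 circ 0.6427 0.0896 r 0.0243 mean [0.6403 0.0895 0.1505]
scene jam 187 circ 0.6339 -0.031 r 0.0368 mean [ 0.6344 -0.0268  0.0986]
scene spice 76 circ 0.6403 -0.1593 r 0.0231 mean [ 0.6421 -0.1562  0.1061]
scene milltop 11 circ 0.6422 0.0967 r 0.0047 mean [0.6422 0.0938 0.1708]
scene head 81 circ 0.642 0.0964 r 0.0243 mean [0.6402 0.1051 0.15  ]
[ 504   71   77   71 3632] [540.8215859  105.68006608] [ 0.63127124 -0.02949289  0.097     ]
```

Call:
arm_command --rows '[10,0,20,0,0,0,1,10,0,20,0,0,0,1,10,0,20,0,0,0,1,10,0,20,0,0,0,1,10,0,20,0,0,0,1,10,0,20,0,0,0,1,10,0,20,0,0,0,1]'

```text
time: 2.68
ee_pos: [0.5285, 0.1131, 0.3489]
tcp_rot: [-90.0, 0.1, 0.2]
wrist_force: [0.4, 0.0, -0.4]
opening: 0.0857
```

Run:
```python
from h import *
o=sensors.get_obs(); print(o["q"].round(1),o["ee_pos"].round(4),o["time"])
c=imaging.camera("wrist"); cv2.imwrite("pics/w2.png",c["pixels"])
np.savez("w2.npz",px=c["pixels"],z=c["z_map"],K=c["camera_matrix"],T=c["world_from_camera"])
```

```text
[ 12.1   5.   15.2 100.3   0.  101.8] [0.5285 0.1131 0.3489] 2.6833
```

View pics/w2.png

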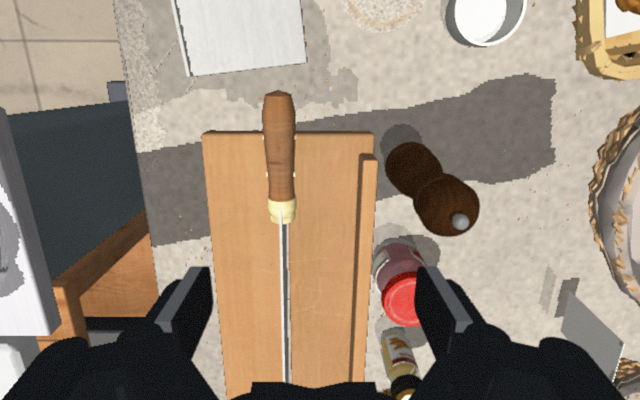

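Run:
```python
from h import *
d=np.load("w2.npz"); c=dict(pixels=d["px"],z_map=d["z"],camera_matrix=d["K"],world_from_camera=d["T"])
W=cloud(c)
for lo,hi in [(.006,.02),(.02,.05),(.05,.08),(.08,.11),(.11,.125),(.125,.135),(.135,.145),(.145,.155),(.155,.165),(.164,.18)]:
    m=(W[...,2]>lo)&(W[...,2]<hi)&(np.hypot(W[...,0]-.642,W[...,1]-.09)<.04); q=W[m]
    if len(q)>5:
        (cx,cy),rr=cv2.minEnclosingCircle(q[:,:2].astype(np.float32)); print(lo,len(q),round(cx,4),round(cy,4),round(rr,4),q.max(0).round(3))
m=(W[...,2]>.03)&(W[...,2]<.045)&(np.hypot(W[...,0]-.705,W[...,1]-.255)<.045);q=W[m]
print("ram",cv2.minEnclosingCircle(q[:,:2].astype(np.float32)))
o=sensors.get_obs();print(o["ee_pos"],o["tcp_rot"])
```

```text
0.006 381 0.6433 0.0958 0.0287 [0.666 0.124 0.02 ]
0.02 458 0.6438 0.0945 0.027 [0.667 0.121 0.05 ]
0.05 835 0.6433 0.0948 0.0249 [0.666 0.119 0.08 ]
0.08 281 0.6399 0.0964 0.0187 [0.655 0.114 0.11 ]
0.11 413 0.6407 0.0946 0.0237 [0.658 0.116 0.125]
0.125 100 0.6376 0.0972 0.0231 [0.654 0.116 0.135]
0.135 456 0.6431 0.0912 0.0252 [0.667 0.116 0.145]
0.145 1061 0.643 0.0915 0.0235 [0.665 0.114 0.155]
0.155 1076 0.6428 0.0914 0.0175 [0.66  0.108 0.165]
0.164 204 0.6429 0.0906 0.006 [0.649 0.096 0.172]
ram ((0.6988548040390015, 0.2575318515300751), 0.03413812071084976)
[0.52777261 0.11142138 0.34939278] [-9.00212380e+01  8.33502815e-02  1.92962483e-01]
```

Call:
arm_command --rows '[11.5,4,-2.05,0,0,0,1,11.5,4,-2.05,0,0,0,1,11.5,4,-2.05,0,0,0,1,11.5,4,-2.05,0,0,0,1,11.5,8,-2.05,0,0,0,1,11.5,8,-2.05,0,0,0,1,11.5,8,-2.05,0,0,0,1,11.5,8,-2.05,0,0,0,1]'

```text
time: 3.4
ee_pos: [0.6423, 0.0889, 0.2731]
tcp_rot: [-90.0, -0.2, -0.0]
wrist_force: [0.0, -0.4, 1.1]
opening: 0.0855
```

```bash
cat >> h.py <<'E'
def st():
    o=sensors.get_obs(); print(round(o["time"],2),o["ee_pos"].round(4),o["tcp_rot"].round(2),"q",o["q"].round(1),"F",o["wrist_force"].round(1),"open",round(o["opening"],4)); return o
def togo(x,y,z,yaw):
    from scipy.spatial.transform import Rotation as R
    o=st(); Rt=R.from_euler("xyz",o["tcp_rot"],degrees=True)
    Rg=R.from_euler("xyz",[-90,0,yaw],degrees=True)
    print("shift cm",(Rt.inv().apply(np.array([x,y,z])-o["ee_pos"])*100).round(2),"rot",np.degrees((Rt.inv()*Rg).as_rotvec()).round(2))
E
python3 -c "
from h import *
togo(.643,.0912,.191,0)
c=imaging.camera('wrist'); cv2.imwrite('pics/w3.png',c['pixels'])
togo(.643,.0912,.191,0)"
```

```text
3.4 [0.6423 0.0889 0.2731] [-8.999e+01 -1.500e-01 -1.000e-02] q [ 7.9 18.4 22.2 93.7 -0.  97.9] F [ 0.  -0.4  1.1] open 0.0855
shift cm [0.04 8.21 0.23] rot [-0.01 -0.01  0.15]
3.45 [0.6427 0.0892 0.274 ] [-8.997e+01 -2.700e-01  1.000e-02] q [ 7.9 18.3 22.3 93.7 -0.  97.9] F [0.3 0.4 1. ] open 0.0855
shift cm [-0.01  8.3   0.2 ] rot [-0.03  0.01  0.27]
```

View pics/w3.png

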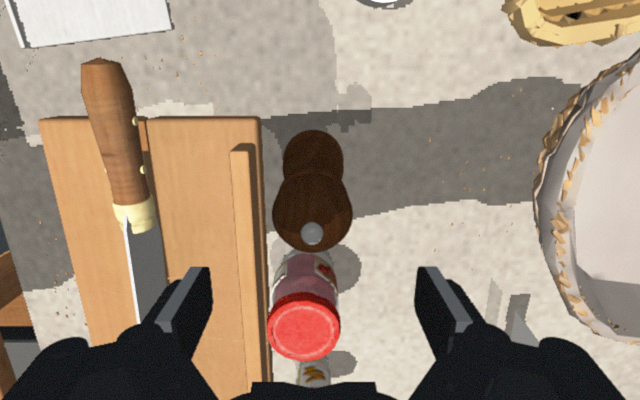

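Call:
arm_command --rows '[0,4,0.2,0,0,0,1,0,8.3,0.2,0,0,0,1,0,8.3,0.2,0,0,0,1,0,8.3,0.2,0,0,0,1,0,8.3,0.2,0,0,0,-1,0,8.3,0.2,0,0,0,-1,0,8.3,0.2,0,0,0,-1,0,8.3,0.2,0,0,0,-1,0,8.3,0.2,0,0,0,-1,0,8.3,0.2,0,0,0,-1,0,8.3,0.2,0,0,0,-1]' --force 50

```text
time: 4.37
ee_pos: [0.6434, 0.0919, 0.191]
tcp_rot: [-90.0, -0.3, 0.0]
wrist_force: [-2.0, -0.0, 10.7]
opening: 0.0464
```

```bash
python3 -c "
from h import *
st()
c=imaging.camera('wrist'); cv2.imwrite('pics/w4.png',c['pixels']);st()"
```

```text
4.37 [0.6434 0.0919 0.191 ] [-8.995e+01 -3.000e-01  4.000e-02] q [ 8.1 17.8 12.4 84.4  0.  98.1] F [-2.  -0.  10.7] open 0.0464
4.42 [0.6434 0.0918 0.191 ] [-8.995e+01 -3.000e-01  4.000e-02] q [ 8.1 17.8 12.4 84.4  0.  98.1] F [-1.7 -0.4 10.3] open 0.0464
```

View pics/w4.png

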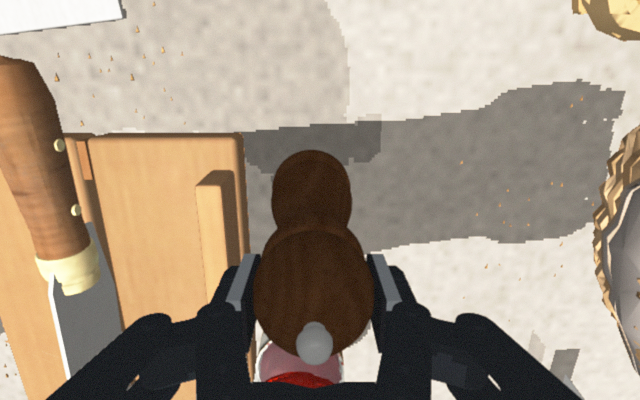

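Call:
arm_command --rows '[0,0,0,0,0,0,0.6,0,0,0,0,0,0,0.6,0,0,0,0,0,0,0.6,0,0.8,0,0,0,0,0.6,0,0.8,0,0,0,0,0.6,0,0.8,0,0,0,0,-1,0,0.8,0,0,0,0,-1,0,0.8,0,0,0,0,-1,0,0.8,0,0,0,0,-1,0,0.8,0,0,0,0,-1,0,0.8,0,0,0,0,-1]' --force 50

```text
time: 5.33
ee_pos: [0.6424, 0.0916, 0.1791]
tcp_rot: [-90.0, 0.0, 0.0]
wrist_force: [-0.7, 1.2, -1.4]
opening: 0.0468
```

```bash
python3 -c "
from h import *
st()
c=imaging.camera('wrist'); cv2.imwrite('pics/w5.png',c['pixels']);st()"
```

```text
5.33 [0.6424 0.0916 0.1791] [-9.e+01  2.e-02  4.e-02] q [ 8.1 18.  11.3 83.4 -0.  98.1] F [-0.7  1.2 -1.4] open 0.0468
5.38 [0.6424 0.0917 0.179 ] [-9.e+01  2.e-02  4.e-02] q [ 8.1 18.  11.3 83.4  0.  98.1] F [ 0.4 -0.  -1.4] open 0.0469
```

View pics/w5.png

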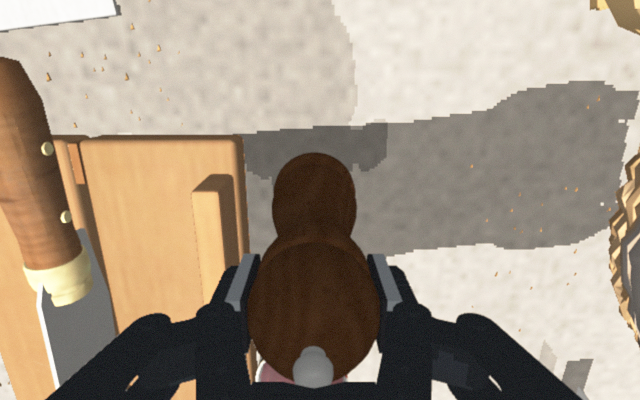

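Call:
arm_command --rows '[0,-4,0,0,0,0,-1,0,-8,0,0,0,0,-1,0,-10,0,0,0,0,-1,0,-10,0,0,0,0,-1,-6.5,-10,13.3,0,-6.5,0,-1,-6.5,-10,13.3,0,-6.5,0,-1,-6.5,-10,13.3,0,-6.5,0,-1,-6.5,-10,13.3,0,-6.5,0,-1,-6.5,-10,13.3,0,-6.5,0,-1]'

```text
time: 6.13
ee_pos: [0.5751, 0.2285, 0.2783]
tcp_rot: [-89.9, 0.1, 6.8]
wrist_force: [-0.5, -0.1, -1.7]
opening: 0.0468
```

```bash
python3 -c "
from h import *
st()
c=imaging.camera('wrist'); cv2.imwrite('pics/w6.png',c['pixels']);st()
np.savez('w6.npz',px=c['pixels'],z=c['z_map'],K=c['camera_matrix'],T=c['world_from_camera'])
"
```

```text
6.13 [0.5751 0.2285 0.2783] [-8.995e+01  8.000e-02  6.790e+00] q [2.160e+01 1.430e+01 1.780e+01 9.360e+01 1.000e-01 1.049e+02] F [-0.5 -0.1 -1.7] open 0.0468
6.18 [0.5761 0.2267 0.2783] [-9.001e+01  6.000e-02  6.740e+00] q [ 21.5  14.3  17.9  93.6   0.  104.7] F [ 0.  -0.6 -2.6] open 0.0466
```

View pics/w6.png

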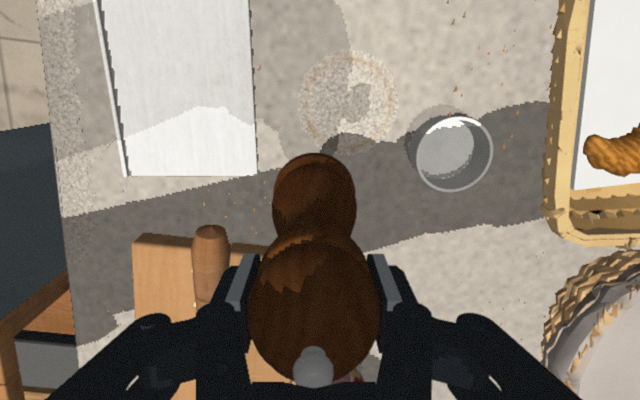

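```bash
cat > plate.py <<'E'
from h import *
from scipy.optimize import least_squares
t=np.load("c0.npz")
def fit(c,name):
    px=c["pixels"]; K=c["camera_matrix"];T=c["world_from_camera"]
    # warp image onto world grid at z=.004 : 1mm/px; x range .33-.57, y .15-.45
    xs=np.arange(.33,.57,.0005); ys=np.arange(.15,.46,.0005)
    X,Y=np.meshgrid(xs,ys,indexing="ij"); P=np.stack([X,Y,np.full_like(X,.004)],-1)
    q=(P-T[:3,3])@T[:3,:3]
    u=(q[...,0]/-q[...,2]*K[0,0]+K[0,2]).astype(np.float32); v=(-q[...,1]/-q[...,2]*K[1,1]+K[1,2]).astype(np.float32)
    im=cv2.remap(px,u,v,cv2.INTER_LINEAR,borderValue=(0,0,0))
    cv2.imwrite(f"pics/plate_{name}.png",im)
    return im
if __name__=="__main__":
    c=imaging.camera("top"); fit(c,"top"); np.savez("t1.npz",px=c["pixels"],z=c["z_map"],K=c["camera_matrix"],T=c["world_from_camera"])
    c=imaging.camera("scene"); fit(c,"scene"); np.savez("s1.npz",px=c["pixels"],z=c["z_map"],K=c["camera_matrix"],T=c["world_from_camera"])
    for n in ["w6","w2"]:
        d=np.load(n+".npz"); fit(dict(pixels=d["px"],camera_matrix=d["K"],world_from_camera=d["T"]),n)
    ims=[cv2.imread(f"pics/plate_{n}.png") for n in ["top","scene","w6","w2"]]
    m=np.vstack([np.hstack(ims[:2]),np.hstack(ims[2:])]); cv2.imwrite("pics/platem.png",cv2.resize(m,None,fx=.6,fy=.6,interpolation=cv2.INTER_AREA))
E
python3 plate.py
```

```text
(no output)
```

View pics/platem.png

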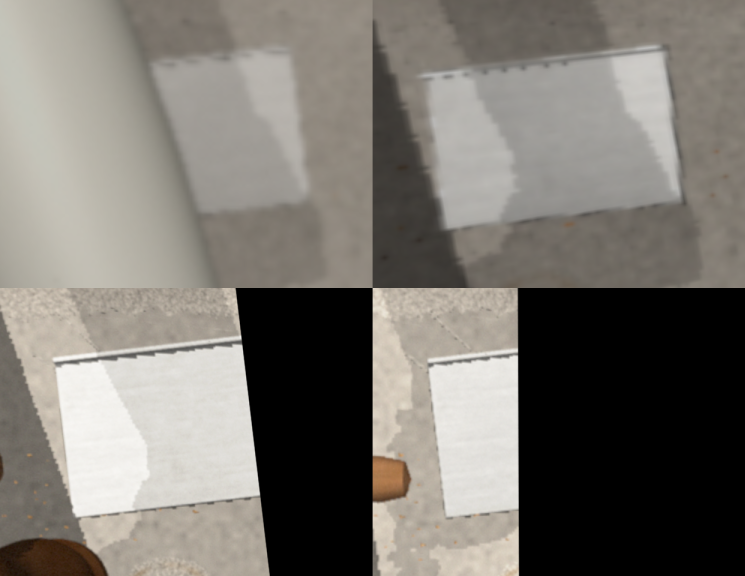

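```bash
cat > pf.py <<'E'
from h import *
from scipy.optimize import least_squares
def rectfit(name,p0=(.443,.300,.115)):
    im=cv2.imread(f"pics/plate_{name}.png").astype(float).mean(2); im=cv2.GaussianBlur(im,(0,0),1.2)
    def samp(x,y):
        return cv2.remap(im.astype(np.float32),((y-.15)/.0005).astype(np.float32),((x-.33)/.0005).astype(np.float32),cv2.INTER_LINEAR)
    p=np.array(p0)
    for it in range(6):
        cx,cy,a=p; u=np.array([np.cos(a),np.sin(a)]);w=np.array([-np.sin(a),np.cos(a)])
        res={}
        A=[];b=[]
        for lab,base,n,tan,L in [("far",.066,u,w,.1),("near",-.066,-u,w,.1),("left",.1,w,u,.066),("right",-.1,-w,u,.066)]:
            s=np.linspace(-L*.9,L*.9,120); d=np.arange(-.008,.008,.00025)
            ctr=np.array([cx,cy])+n*abs(base)
            pts=ctr[None,None]+s[:,None,None]*tan+d[None,:,None]*n
            v=samp(pts[...,0],pts[...,1]); g=-np.gradient(v,axis=1); 
            ok=(v>1).all(1)&(g.max(1)>4)
            # out of bounds
            dd=d[g.argmax(1)]
            if ok.sum()<15: continue
            md=np.median(dd[ok]); ok&=abs(dd-md)<.003
            k=np.polyfit(s[ok],dd[ok],1); res[lab]=(int(ok.sum()),round(dd[ok].mean()*1e3,2),round(k[0],4))
            for si,di in zip(s[ok],dd[ok]):
                # offset of edge along n = n·(dc) + rotation effect
                rot= np.dot(n, np.array([-1,1])*( (n*abs(base)+si*tan)[::-1]))
                A.append([n[0],n[1],rot]); b.append(di)
        A=np.array(A);b=np.array(b); sol=least_squares(lambda q:A@q-b,np.zeros(3),loss="soft_l1",f_scale=.001).x
        p=p+sol
    print(name,p.round(4),res); return p
if __name__=="__main__":
    for n in ["scene","w6","w2"]: rectfit(n)
    d=np.load("c0.npz");
    import plate
    cc=imaging.camera("top"); plate.fit(dict(pixels=d["topp"],camera_matrix=cc["camera_matrix"],world_from_camera=cc["world_from_camera"]),"top0"); rectfit("top0")
E
python3 pf.py
```

```text
scene [0.4463 0.3009 0.0983] {'far': (30, np.float64(-2.65), np.float64(-0.0203)), 'near': (35, np.float64(-1.36), np.float64(-0.0069)), 'left': (97, np.float64(-0.01), np.float64(0.0186))}
w6 [0.4462 0.3026 0.1157] {'far': (98, np.float64(-2.44), np.float64(-0.0025)), 'near': (98, np.float64(-2.65), np.float64(-0.0002)), 'right': (99, np.float64(0.06), np.float64(0.0017))}
w2 [0.4478 0.3031 0.1168] {'far': (34, np.float64(-4.11), np.float64(0.0003)), 'near': (44, np.float64(-1.24), np.float64(0.009)), 'right': (120, np.float64(0.01), np.float64(-0.0021))}Traceback (most recent call last):
  File "pf.py", line 34, in <module>
    cc=imaging.camera("top"); plate.fit(dict(pixels=d["topp"],camera_matrix=cc["camera_matrix"],world_from_camera=cc["world_from_camera"]),"top0"); rectfit("top0")
                                                                                                                                                    ~~~~~~~^^^^^^^^
  File "pf.py", line 27, in rectfit
    A=np.array(A);b=np.array(b); sol=least_squares(lambda q:A@q-b,np.zeros(3),loss="soft_l1",f_scale=.
[... 221 characters left out ...]
        workers=workers
    )
    self._update_fun()
    ~~~~~~~~~~~~~~~~^^
    self.f = self.fun_wrapped(xp_copy(self.x))
             ~~~~~~~~~~~~~~~~^^^^^^^^^^^^^^^^^
    return np.atleast_1d(self.fun(x))
                         ~~~~~~~~^^^
    return self.f(x, *self.args, **self.kwargs)
           ~~~~~~^^^^^^^^^^^^^^^^^^^^^^^^^^^^^^
  File "pf.py", line 27, in <lambda>
    A=np.array(A);b=np.array(b); sol=least_squares(lambda q:A@q-b,np.zeros(3),loss="soft_l1",f_scale=.001).x
                                                            ~^~
ValueError: matmul: Input operand 1 has a mismatch in its core dimension 0, with gufunc signature (n?,k),(k,m?)->(n?,m?) (size 3 is different from 0)
```

Run:
```python
from h import *
im=cv2.imread("pics/plate_w6.png"); cv2.imwrite("pics/pz.png",cv2.resize(np.vstack([im[90:180,80:400],im[330:400,80:400]]),None,fx=2.5,fy=2.5,interpolation=cv2.INTER_NEAREST))
d=np.load("w6.npz"); W=cloud(dict(z_map=d["z"],camera_matrix=d["K"],world_from_camera=d["T"]))
# height profile along plate x
a=.1157;u=np.array([np.cos(a),np.sin(a)]);w=np.array([-np.sin(a),np.cos(a)])
X=(W[...,:2]-np.array([.4462,.3026]))
s=X@u;t=X@w
for r in np.arange(-.076,.076,.002):
    m=(abs(s-r)<.001)&(t<.0)&(t>-.09); 
    if m.sum() and (abs(r)>.055): print(round(r,3),m.sum(),np.median(W[...,2][m]).round(4),d["px"][m].mean().round(0))
```

```text
-0.076 197 0.0006 164.0
-0.074 201 0.0005 167.0
-0.072 81 0.001 190.0
-0.068 29 0.0089 211.0
-0.066 201 0.0095 224.0
-0.064 459 0.0078 135.0
-0.062 220 0.0046 197.0
-0.06 190 0.0045 226.0
-0.058 210 0.0046 227.0
-0.056 191 0.0045 226.0
0.056 197 0.0046 224.0
0.058 207 0.0046 215.0
0.06 369 0.0055 135.0
0.062 542 0.2759 97.0
0.064 749 0.2715 68.0
0.066 791 0.2696 60.0
0.068 812 0.2698 61.0
0.07 841 0.2693 58.0
0.072 1170 0.2728 50.0
0.074 1058 0.2663 53.0
```

View pics/pz.png

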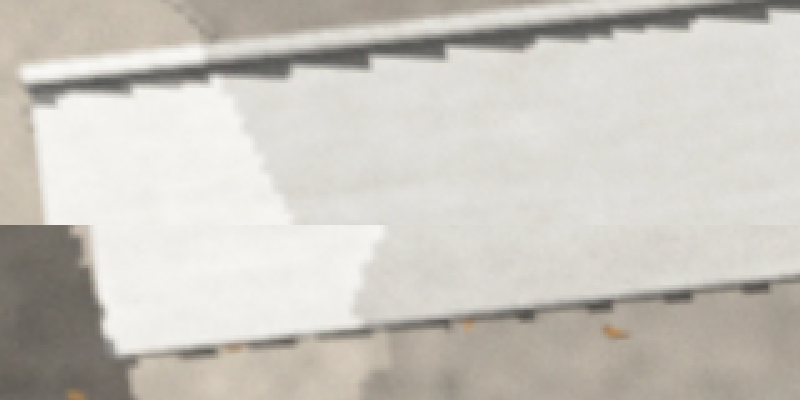

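```bash
sed -i 's/g.max(1)>4/g.max(1)>TH/; s/^def rectfit/TH=1.5\ndef rectfit/' pf.py
python3 - <<'E'
import pf,plate
from h import *
d=np.load("c0.npz"); t=np.load("t1.npz")
plate.fit(dict(pixels=d["topp"],camera_matrix=t["K"],world_from_camera=t["T"]),"top0"); pf.rectfit("top0",(.4438,.3026,.1157))
im=cv2.imread("pics/plate_top0.png"); 
s=cv2.imread("pics/plate_scene.png")
for n,i in (("t",im),("s",s)):
    for q in [(.4438,.3026,.1157)]:
        cx,cy,a=q;u=np.array([np.cos(a),np.sin(a)]);w=np.array([-np.sin(a),np.cos(a)])
        c=[np.array([cx,cy])+sx*.066*u+sy*.1*w for sx,sy in((1,1),(1,-1),(-1,-1),(-1,1))]
        c=np.array([[(p[1]-.15)/.0005,(p[0]-.33)/.0005] for p in c]).round().astype(int); cv2.polylines(i,[c],True,(0,0,255),1)
cv2.imwrite("pics/pt.png",cv2.resize(np.hstack([im,s]),None,fx=.64,fy=.64,interpolation=cv2.INTER_AREA))
E
```

```text
top0 [0.4445 0.3002 0.1187] {'far': (39, np.float64(-1.04), np.float64(0.0039)), 'near': (43, np.float64(-0.85), np.float64(-0.0029)), 'left': (25, np.float64(-1.26), np.float64(0.004)), 'right': (101, np.float64(-0.31), np.float64(-0.0004))}
```

View pics/pt.png

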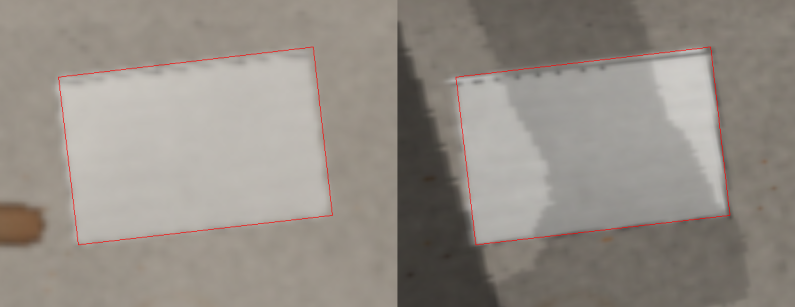

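```bash
python3 -c "
from h import *
togo(.579,.2272,.181,6.65)"
```

```text
6.33 [0.5775 0.2241 0.2785] [-9.003e+01  4.000e-02  6.520e+00] q [ 21.2  14.4  17.9  93.6  -0.  104.7] F [-0.8 -0.3 -2.2] open 0.0469
shift cm [0.19 9.75 0.3 ] rot [ 0.03 -0.13 -0.04]
```

Call:
arm_command --rows '[0.2,4,0.3,0,0,0,-1,0.2,7,0.3,0,0,0,-1,0.2,9,0.3,0,0,0,-1,0.2,9.4,0.3,0,0,0,-1,0.2,9.4,0.3,0,0,0,-1,0.2,9.4,0.3,0,0,0,-1]'

```text
time: 6.83
ee_pos: [0.5796, 0.2272, 0.1864]
tcp_rot: [-90.0, -0.1, 6.5]
wrist_force: [-0.1, 0.2, -2.0]
opening: 0.0469
```

```bash
python3 -c "
from h import *
imaging.camera('wrist');imaging.camera('wrist')
togo(.579,.2272,.179,6.65)"
```

```text
6.93 [0.5799 0.2277 0.1874] [-89.96  -0.16   6.5 ] q [ 21.4  14.1   7.5  83.3  -0.  104.9] F [ 0.3 -0.1 -2.3] open 0.0468
shift cm [-0.09  0.83 -0.04] rot [-0.04 -0.15  0.16]
```

Call:
arm_command --rows '[-0.05,0.3,0,0,0,0,-1,-0.05,0.6,0,0,0,0,-1,-0.05,0.7,0,0,0,0,-1,-0.05,0.7,0,0,0,0,-1]'

```text
time: 7.27
ee_pos: [0.5787, 0.2279, 0.179]
tcp_rot: [-90.0, -0.1, 6.5]
wrist_force: [0.1, -0.9, 1.8]
opening: 0.0471
```

```bash
python3 -c "
from h import *
imaging.camera('wrist');imaging.camera('wrist')
togo(.579,.2272,.179,6.65)"
```

```text
7.37 [0.5787 0.2279 0.179 ] [-8.998e+01 -7.000e-02  6.540e+00] q [ 21.5  14.1   6.6  82.4  -0.  105. ] F [-0.6 -0.3  4.2] open 0.0466
shift cm [ 0.02 -0.   -0.07] rot [-0.02 -0.11  0.07]
```

Call:
arm_command --rows '[0,0,0,0,0,0,0.2,0,0,0,0,0,0,0.6,0,0,0,0,0,0,1,0,0,0,0,0,0,1,0,-4,0,0,0,0,1,0,-8,0,0,0,0,1,0,-13,0,0,0,0,1,0,-13,0,0,0,0,1,0,-13,0,0,0,0,1]'

```text
time: 8.12
ee_pos: [0.5792, 0.2281, 0.3126]
tcp_rot: [-89.9, -0.4, 6.5]
wrist_force: [0.3, 0.0, -0.4]
opening: 0.0851
```

```bash
python3 -c "
from h import *
st()
c=imaging.camera('wrist'); cv2.imwrite('pics/w7.png',c['pixels'])
W=cloud(c)
for lo,hi in [(.02,.05),(.05,.08),(.135,.145),(.145,.155),(.155,.165),(.164,.18)]:
    m=(W[...,2]>lo)&(W[...,2]<hi)&(np.hypot(W[...,0]-.579,W[...,1]-.228)<.045); q=W[m]
    if len(q)>5:
        (cx,cy),rr=cv2.minEnclosingCircle(q[:,:2].astype(np.float32)); print(lo,len(q),round(cx,4),round(cy,4),round(rr,4),q.max(0).round(3))
togo(.6435,-.160,.30,90)
"
```

```text
8.12 [0.5792 0.2281 0.3126] [-89.9   -0.36   6.54] q [ 21.5  15.3  22.8  97.2   0.  105. ] F [ 0.3  0.  -0.4] open 0.0851
0.02 337 0.5801 0.2324 0.0268 [0.606 0.258 0.05 ]
0.05 767 0.5805 0.2308 0.0249 [0.605 0.255 0.08 ]
0.135 474 0.5802 0.2273 0.025 [0.605 0.252 0.145]
0.145 1408 0.58 0.2281 0.0236 [0.603 0.251 0.155]
0.155 1464 0.58 0.2279 0.0175 [0.597 0.245 0.165]
0.164 270 0.5802 0.2259 0.0061 [0.586 0.232 0.172]
8.17 [0.579  0.2279 0.3099] [-89.95  -0.17   6.54] q [ 21.5  15.3  22.6  97.1   0.  105. ] F [ 0.1  0.4 -0.4] open 0.085
shift cm [  1.99   0.96 -39.28] rot [  0.09 -83.46   0.17]
```

View pics/w7.png

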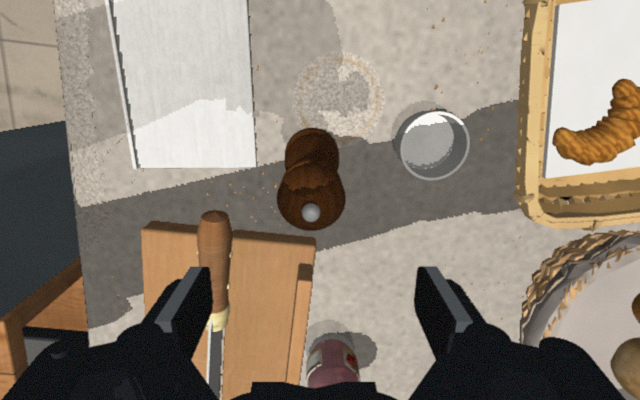

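Call:
arm_command --rows '[2,0,-39.3,0,-83.5,0,1,2,0,-39.3,0,-83.5,0,1,2,0,-39.3,0,-83.5,0,1,2,0,-39.3,0,-83.5,0,1,2,0,-39.3,0,-83.5,0,1,2,0,-39.3,0,-83.5,0,1,2,0,-39.3,0,-83.5,0,1,2,0,-39.3,0,-83.5,0,1,2,0,-39.3,0,-83.5,0,1,2,0,-39.3,0,-83.5,0,1,2,0,-39.3,0,-83.5,0,1,2,0,-39.3,0,-83.5,0,1]'

```text
time: 9.17
ee_pos: [0.6429, -0.1629, 0.3054]
tcp_rot: [-89.8, -0.0, 90.0]
wrist_force: [0.5, 0.7, 0.5]
opening: 0.0857
```

```bash
python3 -c "
from h import *
st()
imaging.camera('top');imaging.camera('top')
c=imaging.camera('wrist'); cv2.imwrite('pics/w8.png',c['pixels'])
np.savez('w8.npz',px=c['pixels'],z=c['z_map'],K=c['camera_matrix'],T=c['world_from_camera'])
W=cloud(c)
def circ(z0,x0,y0,r,lab):
    m=(abs(W[...,2]-z0)<.005)&(np.hypot(W[...,0]-x0,W[...,1]-y0)<r); q=W[m]
    if len(q)<5: return
    (cx,cy),rr=cv2.minEnclosingCircle(q[:,:2].astype(np.float32)); print(lab,len(q),round(cx,4),round(cy,4),round(rr,4),q.mean(0).round(4))
circ(.105,.6435,-.16,.035,'spice');circ(.097,.635,-.03,.045,'jam')
m=(W[...,2]>.008)&(W[...,2]<.05)&(W[...,0]>.605)&(W[...,1]<-.2)&(W[...,1]>-.36)&(W[...,0]<.72); q=W[m]
print('cro',len(q),q.max(0),q.min(0),cv2.minAreaRect(q[:,:2].astype(np.float32)))
togo(.6435,-.160,.128,90)
"
```

```text
9.17 [ 0.6429 -0.1629  0.3054] [-8.979e+01 -5.000e-02  8.996e+01] q [-14.2  21.9  30.4  98.7  -0.  -14.2] F [0.5 0.7 0.5] open 0.0857
spice 1918 0.644 -0.1599 0.0203 [ 0.6428 -0.1599  0.1055]
jam 4652 0.6354 -0.031 0.0319 [ 0.6341 -0.0321  0.0973]
cro 3351 [ 0.690242   -0.25286753  0.03487715] [ 0.60500889 -0.31631556  0.00805257] ((0.6476200222969055, -0.2844885587692261), (0.06313531845808029, 0.08524610102176666), 89.4828872680664)
9.32 [ 0.6429 -0.1606  0.3065] [-8.987e+01 -3.000e-02  8.959e+01] q [-14.   21.8  30.4  98.7   0.  -13.6] F [ 0.3 -0.4  0.9] open 0.0855
shift cm [ 0.05 17.85 -0.1 ] rot [-0.13 -0.41  0.03]
```

View pics/w8.png

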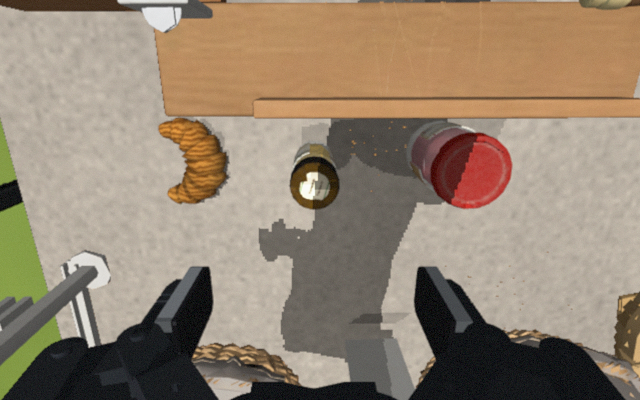

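Call:
arm_command --rows '[0.05,4,-0.1,0,0,0,1,0.05,8,-0.1,0,0,0,1,0.05,12,-0.1,0,0,0,1,0.05,15.5,-0.1,0,0,0,1,0.05,17.8,-0.1,0,0,0,1,0.05,17.8,-0.1,0,0,0,1,0.05,17.8,-0.1,0,0,0,-1,0.05,17.8,-0.1,0,0,0,-1,0.05,17.8,-0.1,0,0,0,-1,0.05,17.8,-0.1,0,0,0,-1,0.05,17.8,-0.1,0,0,0,-1,0.05,17.8,-0.1,0,0,0,-1]' --force 40

```text
time: 10.32
ee_pos: [0.645, -0.1601, 0.1328]
tcp_rot: [-90.2, 0.0, 89.8]
wrist_force: [-0.4, 0.7, 6.4]
opening: 0.0397
```

```bash
python3 -c "
from h import *
st()
c=imaging.camera('wrist'); cv2.imwrite('pics/w9.png',c['pixels']);imaging.camera('top');st()"
```

```text
10.32 [ 0.645  -0.1601  0.1328] [-9.021e+01  4.000e-02  8.977e+01] q [-13.9  20.5   9.5  78.7   0.  -13.7] F [-0.4  0.7  6.4] open 0.0397
10.42 [ 0.645  -0.1601  0.1328] [-9.022e+01  4.000e-02  8.977e+01] q [-13.9  20.5   9.5  78.7   0.  -13.7] F [-0.4 -0.2  7.7] open 0.0401
```

View pics/w9.png

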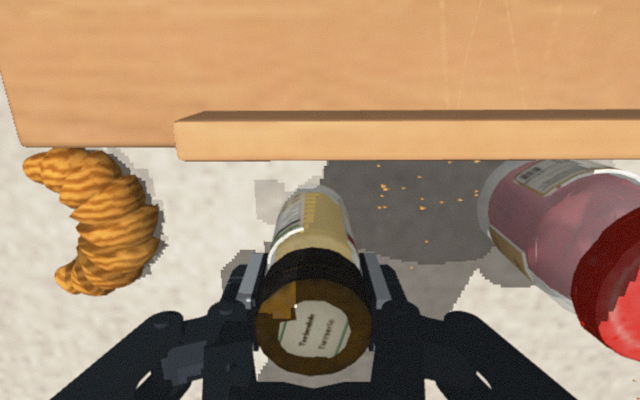

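Call:
arm_command --rows '[0,-4,0,0,0,0,-1,0,-8,0,0,0,0,-1,0,-12,0,0,0,0,-1,0,-16,0,0,0,0,-1,0,-20,0,0,0,0,-1,4,-20,0.6,0,7,0,-1,8,-20,1.2,0,14,0,-1,12,-20,1.8,0,21,0,-1,16,-20,2.5,0,28,0,-1,20,-20,3.2,0,35,0,-1,24,-20,4,0,42,0,-1,28,-20,5,0,49,0,-1]'

```text
time: 11.42
ee_pos: [0.5957, 0.1177, 0.3311]
tcp_rot: [-90.0, -0.1, 41.1]
wrist_force: [0.3, -0.3, -1.5]
opening: 0.0404
```

```bash
python3 -c "
from h import *
togo(.5687,.3161,.333,6.65)"
```

```text
11.42 [0.5957 0.1177 0.3311] [-9.004e+01 -7.000e-02  4.112e+01] q [11.2 13.9 23.2 99.3  0.  60.1] F [ 0.3 -0.3 -1.5] open 0.0404
shift cm [11.02 -0.19 16.72] rot [2.000e-02 3.447e+01 9.000e-02]
```

Call:
arm_command --rows '[11,0,16.6,0,34.3,0,-1,11,0,16.6,0,34.3,0,-1,11,0,16.6,0,34.3,0,-1,11,0,16.6,0,34.3,0,-1,11,0,16.6,0,34.3,0,-1,11,0,16.6,0,34.3,0,-1,11,0,16.6,0,34.3,0,-1]'

```text
time: 12.0
ee_pos: [0.568, 0.3152, 0.3303]
tcp_rot: [-90.0, -0.0, 7.4]
wrist_force: [0.4, -0.2, -1.2]
opening: 0.0398
```

```bash
python3 -c "
from h import *
imaging.camera('top');imaging.camera('top')
c=imaging.camera('wrist'); cv2.imwrite('pics/w10.png',c['pixels'])
togo(.5687,.3161,.145,6.65)"
```

```text
12.15 [0.5689 0.3122 0.3308] [-9.0e+01 -4.0e-02  7.2e+00] q [ 28.8  20.4  31.3 100.9  -0.  111.6] F [-0.6 -0.3 -1.5] open 0.0397
shift cm [1.000e-02 1.858e+01 3.900e-01] rot [-0.    0.55  0.04]
```

View pics/w10.png

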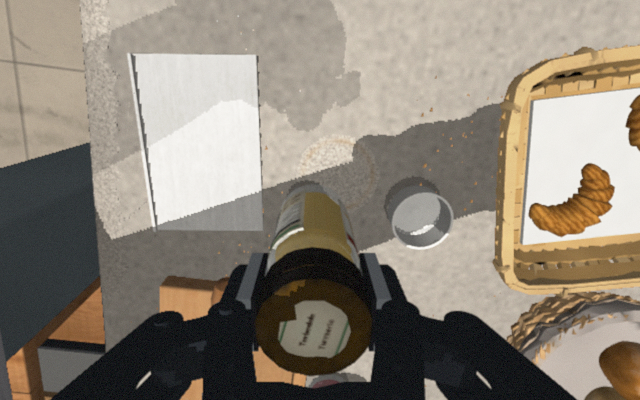

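Call:
arm_command --rows '[0,4,0.4,0,0.5,0,-1,0,8,0.4,0,0.5,0,-1,0,12,0.4,0,0.5,0,-1,0,15,0.4,0,0.5,0,-1,0,17.5,0.4,0,0.5,0,-1,0,18.6,0.4,0,0.5,0,-1,0,18.6,0.4,0,0.5,0,-1,0,18.6,0.4,0,0.5,0,-1]'

```text
time: 12.82
ee_pos: [0.5687, 0.3163, 0.1454]
tcp_rot: [-90.0, -0.0, 6.6]
wrist_force: [0.5, 0.7, -0.5]
opening: 0.0399
```

```bash
python3 -c "
from h import *
imaging.camera('top');imaging.camera('top')
togo(.5687,.3161,.133,6.65)"
```

```text
12.92 [0.5692 0.3171 0.1469] [-89.93  -0.19   6.66] q [ 29.1  18.5   8.4  79.8  -0.  112.5] F [-0.1  0.1 -1.2] open 0.04
shift cm [-0.07  1.39 -0.09] rot [-0.08  0.01  0.19]
```

Call:
arm_command --rows '[0,0.6,-0.05,0,0,0,-1,0,1.1,-0.05,0,0,0,-1,0,1.3,-0.05,0,0,0,-1,0,1.3,-0.05,0,0,0,-1]'

```text
time: 13.25
ee_pos: [0.5687, 0.3169, 0.1328]
tcp_rot: [-89.9, -0.1, 6.7]
wrist_force: [-1.1, -0.5, 7.1]
opening: 0.04
```

```bash
python3 -c "
from h import *
imaging.camera('top');imaging.camera('top')
togo(.5687,.3161,.133,6.65)"
```

```text
13.35 [0.5687 0.3169 0.1328] [-89.94  -0.13   6.7 ] q [ 29.1  18.7   7.1  78.3   0.  112.4] F [-1.2 -0.4  8.3] open 0.0398
shift cm [-0.01 -0.02 -0.08] rot [-0.06  0.05  0.13]
```

Call:
arm_command --rows '[0,0,0,0,0,0,-0.2,0,0,0,0,0,0,0.3,0,0,0,0,0,0,0.6,0,0,0,0,0,0,0.6,0,-4,0,0,0,0,0.8,0,-8,0,0,0,0,1,0,-12,0,0,0,0,1,0,-16,0,0,0,0,1,0,-19,0,0,0,0,1,0,-19,0,0,0,0,1]'

```text
time: 14.18
ee_pos: [0.5688, 0.3168, 0.3287]
tcp_rot: [-89.8, -0.5, 6.7]
wrist_force: [0.3, 0.4, 0.5]
opening: 0.0855
```

```bash
cat >> h.py <<'E'
def circ(W,z0,x0,y0,r,lab,tol=.005):
    m=(abs(W[...,2]-z0)<tol)&(np.hypot(W[...,0]-x0,W[...,1]-y0)<r); q=W[m]
    if len(q)<5: print(lab,"none"); return
    (cx,cy),rr=cv2.minEnclosingCircle(q[:,:2].astype(np.float32)); print(lab,len(q),round(cx,4),round(cy,4),round(rr,4),q.mean(0).round(4))
E
python3 -c "
from h import *
c=imaging.camera('wrist'); cv2.imwrite('pics/w11.png',c['pixels'])
W=cloud(c)
circ(W,.105,.569,.316,.035,'spice');circ(W,.15,.579,.228,.045,'mill')
circ(W,.037,.70,.258,.045,'ram')
togo(.635,-.0315,.325,90)"
```

```text
spice 1666 0.57 0.32 0.0204 [0.57   0.321  0.1055]
mill 982 0.5802 0.2285 0.0234 [0.579  0.2384 0.1503]
ram 654 0.6987 0.2588 0.0346 [0.7017 0.2576 0.0365]
14.23 [0.5689 0.3169 0.3253] [-89.86  -0.33   6.69] q [ 29.1  20.2  30.4  99.9  -0.  112.4] F [ 0.1  0.7 -0.2] open 0.0857
shift cm [  2.51  -0.04 -35.37] rot [  0.13 -83.31   0.37]
```

View pics/w11.png

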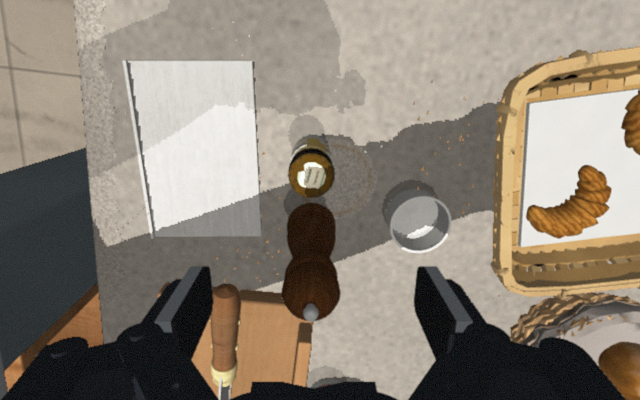

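Call:
arm_command --rows '[2.5,0,-35.4,0,-83.3,0,1,2.5,0,-35.4,0,-83.3,0,1,2.5,0,-35.4,0,-83.3,0,1,2.5,0,-35.4,0,-83.3,0,1,2.5,0,-35.4,0,-83.3,0,1,2.5,0,-35.4,0,-83.3,0,1,2.5,0,-35.4,0,-83.3,0,1,2.5,0,-35.4,0,-83.3,0,1,2.5,0,-35.4,0,-83.3,0,1,2.5,0,-35.4,0,-83.3,0,1,2.5,0,-35.4,0,-83.3,0,1,2.5,0,-35.4,0,-83.3,0,1]'

```text
time: 15.23
ee_pos: [0.6343, -0.0332, 0.3194]
tcp_rot: [-89.9, -0.0, 90.3]
wrist_force: [1.3, 0.4, -0.3]
opening: 0.085
```

```bash
python3 -c "
from h import *
for n in ['top','scene','wrist']:
    c=imaging.camera(n); W=cloud(c); print(n)
    cv2.imwrite('pics/%s12.png'%n,c['pixels'])
    circ(W,.105,.569,.316,.035,'spice');circ(W,.15,.579,.228,.045,'mill');circ(W,.17,.579,.228,.045,'knob'); circ(W,.097,.635,-.031,.045,'jam')
togo(.635,-.031,.12,90)"
```

```text
top
spice 146 0.5689 0.3176 0.0205 [0.5691 0.3172 0.1047]
mill 105 0.5788 0.2246 0.0238 [0.5768 0.2247 0.1503]
knob 13 0.5796 0.2241 0.006 [0.5797 0.2243 0.1691]
jam 328 0.6351 -0.0323 0.0323 [ 0.635  -0.0322  0.0968]
scene
spice 124 0.5695 0.3212 0.0205 [0.569  0.3225 0.106 ]
mill 81 0.5779 0.2333 0.024 [0.5757 0.2398 0.1503]
knob 12 0.5794 0.2299 0.0074 [0.578  0.2305 0.1705]
jam 180 0.6369 -0.027 0.0345 [ 0.6344 -0.027   0.0979]
wrist
spice none
mill none
knob none
jam 4077 0.6351 -0.0308 0.0317 [ 0.634  -0.0307  0.0973]
15.38 [ 0.6342 -0.0322  0.3199] [-89.9  -0.   89.8] q [-2.9 17.9 26.9 99.1  0.  -2.7] F [ 0.1  0.3 -0.7] open 0.0855
shift cm [ 0.12 19.99 -0.11] rot [-0.1  -0.2   0.01]
```

View pics/wrist12.png

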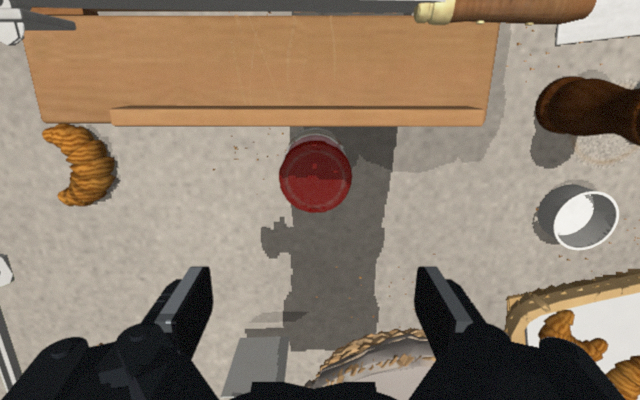

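View pics/top12.png

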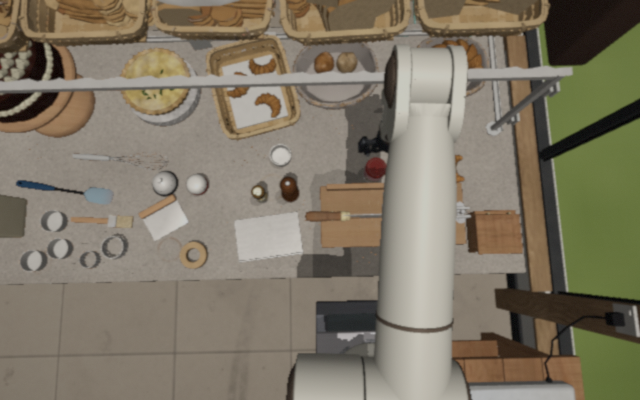

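Call:
arm_command --rows '[0.1,4,-0.1,0,0,0,1,0.1,8,-0.1,0,0,0,1,0.1,12,-0.1,0,0,0,1,0.1,16,-0.1,0,0,0,1,0.1,19,-0.1,0,0,0,1,0.1,20.5,-0.1,0,0,0,1,0.1,20.5,-0.1,0,0,0,1,0.1,20.5,-0.1,0,0,0,-1,0.1,20.5,-0.1,0,0,0,-1,0.1,20.5,-0.1,0,0,0,-1,0.1,20.5,-0.1,0,0,0,-1,0.1,20.5,-0.1,0,0,0,-1]' --force 50

```text
time: 16.38
ee_pos: [0.6362, -0.0311, 0.1183]
tcp_rot: [-90.2, -0.0, 90.0]
wrist_force: [-0.6, 1.3, 6.5]
opening: 0.0615
```

```bash
python3 -c "
from h import *
st()
c=imaging.camera('wrist'); cv2.imwrite('pics/w13.png',c['pixels']);imaging.camera('top');st()"
```

```text
16.38 [ 0.6362 -0.0311  0.1183] [-9.018e+01 -1.000e-02  8.996e+01] q [-2.8 17.   3.5 76.2  0.  -2.8] F [-0.6  1.3  6.5] open 0.0615
16.48 [ 0.6362 -0.031   0.1183] [-9.019e+01 -1.000e-02  8.996e+01] q [-2.8 17.   3.5 76.2  0.  -2.8] F [-1.5  1.1  6.6] open 0.0616
```

View pics/w13.png

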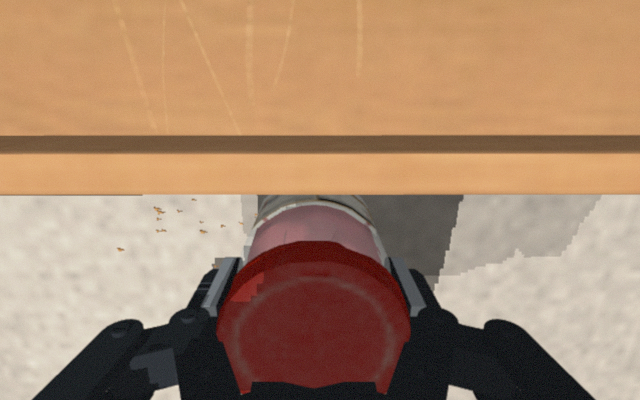

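Call:
arm_command --rows '[0,-4,0,0,0,0,-1,0,-8,0,0,0,0,-1,0,-12,0,0,0,0,-1,0,-16,0,0,0,0,-1,0,-20,0,0,0,0,-1,4,-20,0.7,0,7,0,-1,8,-20,1.4,0,14,0,-1,12,-20,2.1,0,21,0,-1,16,-20,2.8,0,28,0,-1,20,-20,3.5,0,35,0,-1,24,-20,4.2,0,42,0,-1,28,-20,5,0,49,0,-1]'

```text
time: 17.48
ee_pos: [0.5857, 0.2458, 0.3163]
tcp_rot: [-90.0, -0.0, 41.5]
wrist_force: [0.7, 0.0, -4.7]
opening: 0.0615
```

```bash
python3 -c "
from h import *
togo(.5583,.4095,.322,6.65)"
```

```text
17.48 [0.5857 0.2458 0.3163] [-90.01  -0.    41.52] q [22.8 17.7 26.2 98.5 -0.  71.3] F [ 0.7  0.  -4.7] open 0.0615
shift cm [ 8.8  -0.57 14.08] rot [1.000e-02 3.487e+01 1.000e-02]
```

Call:
arm_command --rows '[8.8,0,14,0,34.4,0,-1,8.8,0,14,0,34.4,0,-1,8.8,0,14,0,34.4,0,-1,8.8,0,14,0,34.4,0,-1,8.8,0,14,0,34.4,0,-1,8.8,0,14,0,34.4,0,-1,8.8,0,14,0,34.4,0,-1]'

```text
time: 18.07
ee_pos: [0.5583, 0.4072, 0.3158]
tcp_rot: [-90.0, 0.0, 7.7]
wrist_force: [0.1, -0.2, -3.6]
opening: 0.0614
```

```bash
python3 -c "
from h import *
imaging.camera('top');imaging.camera('top')
c=imaging.camera('wrist'); cv2.imwrite('pics/w14.png',c['pixels'])
togo(.5583,.4095,.13,6.65)"
```

```text
18.22 [0.5588 0.4058 0.3167] [-9.00e+01 -3.00e-02  7.55e+00] q [ 36.   26.8  38.2 101.4  -0.  118.4] F [-0.3  0.2 -3.6] open 0.0615
shift cm [-1.000e-02  1.867e+01  3.700e-01] rot [-0.    0.9   0.03]
```

View pics/w14.png

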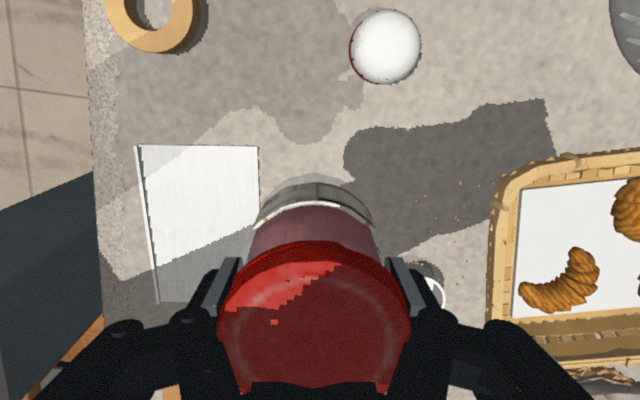

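Call:
arm_command --rows '[0,4,0.4,0,0.9,0,-1,0,8,0.4,0,0.9,0,-1,0,12,0.4,0,0.9,0,-1,0,15,0.4,0,0.9,0,-1,0,17.5,0.4,0,0.9,0,-1,0,18.5,0.4,0,0.9,0,-1,0,18.5,0.4,0,0.9,0,-1,0,18.5,0.4,0,0.9,0,-1]'

```text
time: 18.88
ee_pos: [0.5584, 0.4105, 0.1325]
tcp_rot: [-90.0, -0.0, 6.6]
wrist_force: [-0.3, 0.3, -3.9]
opening: 0.0609
```

```bash
python3 -c "
from h import *
imaging.camera('top');imaging.camera('top')
togo(.5583,.4095,.118,6.65)"
```

```text
18.98 [0.5589 0.4113 0.1341] [-89.89  -0.19   6.59] q [ 36.4  24.6  15.   80.2  -0.  119.8] F [-0.2 -0.1 -4.2] open 0.0614
shift cm [-0.08  1.61 -0.18] rot [-0.11 -0.06  0.19]
```

Call:
arm_command --rows '[-0.05,0.6,-0.15,0,0,0,-1,-0.05,1.2,-0.15,0,0,0,-1,-0.05,1.6,-0.15,0,0,0,-1,-0.05,1.6,-0.15,0,0,0,-1]'

```text
time: 19.32
ee_pos: [0.5581, 0.4098, 0.1182]
tcp_rot: [-89.9, -0.2, 6.6]
wrist_force: [-2.3, -3.5, 11.9]
opening: 0.0613
```

```bash
python3 -c "
from h import *
imaging.camera('top');imaging.camera('top')
togo(.5583,.4095,.118,6.65)"
```

```text
19.42 [0.5581 0.4099 0.1182] [-89.9   -0.19   6.61] q [ 36.3  24.7  13.3  78.4  -0.  119.7] F [-1.6 -2.6 11. ] open 0.061
shift cm [ 0.02  0.02 -0.04] rot [-0.1  -0.04  0.19]
```

Contact made (11 N up). Release and lift.

Call:
arm_command --rows '[0,0,0,0,0,0,0.4,0,0,0,0,0,0,0.8,0,0,0,0,0,0,1,0,0,0,0,0,0,1,0,-4,0,0,0,0,1,0,-8,0,0,0,0,1,0,-12,0,0,0,0,1,0,-16,0,0,0,0,1,0,-20,0,0,0,0,1,0,-20,0,0,0,0,1]'

```text
time: 20.25
ee_pos: [0.5581, 0.4099, 0.3251]
tcp_rot: [-89.6, -0.6, 6.6]
wrist_force: [0.4, 0.3, 1.3]
opening: 0.0855
```

```bash
python3 -c "
from h import *
imaging.camera('top');imaging.camera('top')
c=imaging.camera('wrist'); cv2.imwrite('pics/w15.png',c['pixels'])
W=cloud(c)
circ(W,.105,.569,.316,.035,'spice');circ(W,.15,.579,.228,.045,'mill');circ(W,.097,.558,.41,.045,'jam')
c=imaging.camera('scene');W=cloud(c)
circ(W,.105,.569,.316,.035,'spice');circ(W,.17,.579,.228,.045,'mill');circ(W,.097,.558,.41,.045,'jam')
st()"
```

```text
spice 1408 0.5699 0.3197 0.0206 [0.57   0.3218 0.1054]
mill 411 0.5784 0.2413 0.0184 [0.5783 0.2464 0.1488]
jam 4154 0.5596 0.4123 0.0318 [0.5595 0.4135 0.0973]
spice 131 0.5703 0.3216 0.022 [0.5693 0.3228 0.1059]
mill none
jam 335 0.5568 0.4112 0.0341 [0.5584 0.4147 0.0977]
20.45 [0.5576 0.4096 0.3137] [-9.005e+01  8.000e-02  6.600e+00] q [ 36.3  27.   38.1 101.3   0.  119.7] F [-0.2 -0.2  0. ] open 0.085
```

View pics/w15.png

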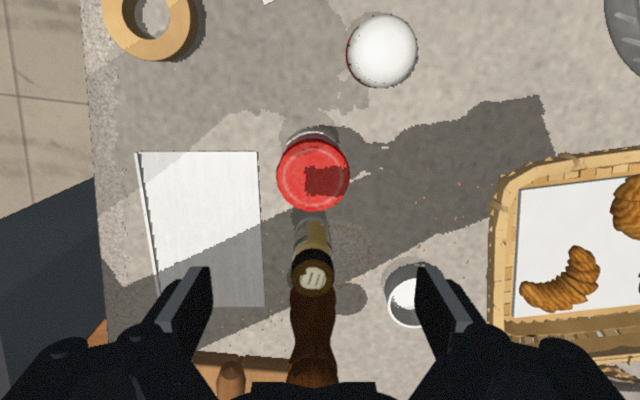

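Call:
arm_command --rows '[0,0,-69.9,0,-83.4,0,1,0,0,-69.9,0,-83.4,0,1,0,0,-69.9,0,-83.4,0,1,0,0,-69.9,0,-83.4,0,1,0,0,-69.9,0,-83.4,0,1,0,0,-69.9,0,-83.4,0,1,0,0,-69.9,0,-83.4,0,1,0,0,-69.9,0,-83.4,0,1,0,0,-69.9,0,-83.4,0,1,0,0,-69.9,0,-83.4,0,1,0,0,-69.9,0,-83.4,0,1,0,0,-69.9,0,-83.4,0,1]'

```text
time: 21.45
ee_pos: [0.6127, -0.0715, 0.3132]
tcp_rot: [-89.8, -0.0, 89.8]
wrist_force: [0.3, -0.1, 0.3]
opening: 0.0854
```

```bash
python3 -c "
from h import *
togo(.640,-.284,.27,90)"
```

```text
21.45 [ 0.6127 -0.0715  0.3132] [-8.983e+01 -2.000e-02  8.984e+01] q [-6.7 14.9 22.5 97.7  0.  -6.5] F [ 0.3 -0.1  0.3] open 0.0854
shift cm [-21.25   4.3   -2.8 ] rot [-0.17 -0.16  0.02]
```

Call:
arm_command --rows '[-21.2,4,-2.6,0,0,0,1,-21.2,4,-2.6,0,0,0,1,-21.2,4,-2.6,0,0,0,1,-21.2,4,-2.6,0,0,0,1,-21.2,4,-2.6,0,0,0,1,-21.2,4,-2.6,0,0,0,1,-21.2,4,-2.6,0,0,0,1]'

```text
time: 22.03
ee_pos: [0.6365, -0.2848, 0.271]
tcp_rot: [-89.7, -0.1, 89.3]
wrist_force: [0.5, 0.7, 0.5]
opening: 0.0852
```

```bash
python3 -c "
from h import *
imaging.camera('top');imaging.camera('top')
c=imaging.camera('wrist'); cv2.imwrite('pics/w16.png',c['pixels'])
np.savez('w16.npz',px=c['pixels'],z=c['z_map'],K=c['camera_matrix'],T=c['world_from_camera'])
W=cloud(c); hsv=cv2.cvtColor(c['pixels'],cv2.COLOR_BGR2HSV)
cm=(hsv[...,1]>120)
for thr in (.005,.010,.016):
    m=(W[...,2]>thr)&(W[...,2]<.045)&(W[...,0]>.575)&(W[...,1]<-.22)&(W[...,1]>-.36)&(W[...,0]<.72)&cm
    k,l,s,ce=cv2.connectedComponentsWithStats(m.astype(np.uint8)); i=1+s[1:,4].argmax(); q=W[l==i]
    print('cro',len(q),q.max(0).round(4),q.min(0).round(4),cv2.minAreaRect(q[:,:2].astype(np.float32)))
    cv2.imwrite('pics/m%d.png'%(thr*1000),(l==i).astype(np.uint8)*255)
print(models.spot_point('croissant_mid','wrist')[:2])
for d in models.spot_point('croissant_mid','wrist')[:2]: print(unproj(c,*d['location'],plane=.0165))
st()"
```

```text
cro 5170 [ 0.6865 -0.2201  0.0369] [ 0.575  -0.3167  0.0053] ((0.6307297348976135, -0.26842066645622253), (0.09586094319820404, 0.11205826699733734), 89.54022979736328)
cro 5159 [ 0.6865 -0.2201  0.0369] [ 0.575  -0.3167  0.0105] ((0.6307297348976135, -0.26842066645622253), (0.09586094319820404, 0.11205826699733734), 89.54022979736328)
cro 3620 [ 0.6865 -0.2549  0.0347] [ 0.6002 -0.3163  0.016 ] ((0.6433483362197876, -0.2855815291404724), (0.061307910829782486, 0.0863688588142395), 89.9380874633789)
[{'location': [308.7, 177.9], 'conf': 0.71}]
[ 0.64667568 -0.28557789  0.0165    ]
22.28 [ 0.6376 -0.2802  0.2756] [-90.01  -0.    89.59] q [-23.7  26.1  32.7  96.6   0.  -23.3] F [-0.2 -0.7  0.1] open 0.0854
```

View pics/w16.png

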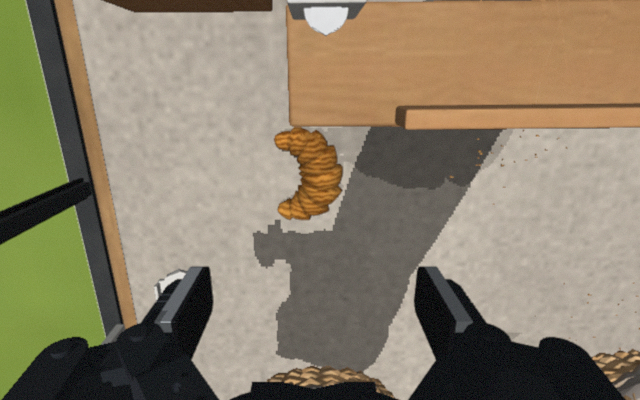

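View pics/m5.png

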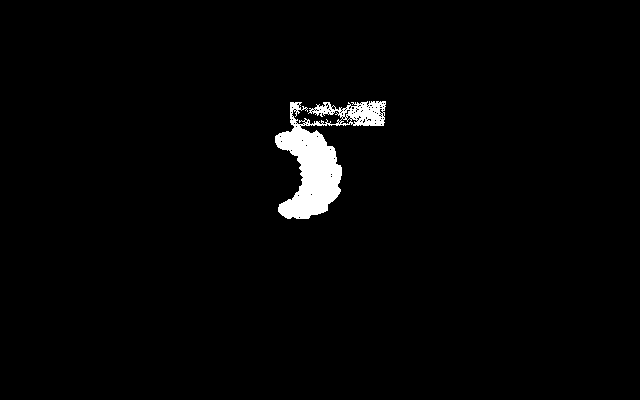

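```bash
python3 -c "
from h import *
d=np.load('w16.npz'); W=cloud(dict(z_map=d['z'],camera_matrix=d['K'],world_from_camera=d['T']))
l=cv2.imread('pics/m16.png',0)>0; q=W[l][:,:2]
# grid resample
g=np.unique((q/.001).round().astype(int),axis=0)*.001
mu=g.mean(0); e,v=np.linalg.eigh(np.cov(g.T)); print('pca',mu,v[:,1],np.degrees(np.arctan2(v[1,1],v[0,1])))
# mirror symmetry about transverse axis
best=[]
from scipy.spatial import cKDTree
T=cKDTree(g)
for a in np.radians(np.arange(-12,12.1,1)):
    u=np.array([np.cos(a),np.sin(a)]);w=np.array([-u[1],u[0]])
    s=g@u
    for c0 in np.arange(.63,.66,.001):
        c=c0*u[0]-.285*u[1]
        r=g-2*(s-c)[:,None]*u; best.append((T.query(r)[0].mean(),np.degrees(a),c0))
print(sorted(best)[:5])
for a in np.radians([-4,-2,0,2,4,6]):
    u=np.array([np.cos(a),np.sin(a)]);w=np.array([-u[1],u[0]]); s=g@u;t=g@w
    print(np.degrees(a).round(),np.ptp(s),np.ptp(t), ((s.max()+s.min())/2*u+(t.max()+t.min())/2*w))
"
```

```text
pca [ 0.64132942 -0.28357051] [-0.99962668 -0.02732222] -178.4343572519767
[(np.float64(0.00022712817726757426), np.float64(0.0), np.float64(0.644)), (np.float64(0.0002278196660171374), np.float64(0.0), np.float64(0.643)), (np.float64(0.00032109143760287036), np.float64(0.0), np.float64(0.645)), (np.float64(0.00033275744276752977), np.float64(0.0), np.float64(0.642)), (np.float64(0.00046666391791376656), np.float64(1.0), np.float64(0.643))]
-4.0 0.08699734179383711 0.06355093612402815 [ 0.64424672 -0.28682141]
-2.0 0.08705170044076893 0.06225412182615739 [ 0.6438954 -0.2861773]
0.0 0.08700000000000008 0.061 [ 0.6435 -0.2855]
2.0 0.0869470019506614 0.062428619309669864 [ 0.6430468  -0.28602218]
4.0 0.08678807237260477 0.06378117896310254 [ 0.64263114 -0.2865747 ]
6.0 0.0865234048970398 0.06505603107470614 [ 0.64225503 -0.28715486]
```

```bash
python3 -c "
from h import *
d=np.load('w16.npz'); W=cloud(dict(z_map=d['z'],camera_matrix=d['K'],world_from_camera=d['T']))
d2=np.load('c0.npz')
for Wx in (W,d2['top']):
    m=(W[...,2]>0) if 0 else (Wx[...,2]>.05)&(Wx[...,2]<.26)&(Wx[...,0]>.48)&(Wx[...,0]<.75)&(Wx[...,1]<-.2)&(Wx[...,1]>-.42)
    q=Wx[m]
    H,xe,ye=np.histogram2d(q[:,0],q[:,1],bins=[np.arange(.48,.76,.02),np.arange(-.42,-.19,.02)])
    print(H.astype(int))
togo(.645,-.2856,.076,90)
"
```

```text
[[   0    0    0    0    0    0    0    0    0    0    0]
 [  60   53   40   32   27    3  458  606  297    0    0]
 [   0    0    0    0    0    0   45  384    3    0    0]
 [   0    0    0    0    0    0    0    0    0    0    0]
 [   0    0    0    0    0    0    0    0    0    0   71]
 [   0    0    0    0    0    0    0    0    0    0  419]
 [   0    0    0    0    0    0    0    0    0    0    0]
 [   0    0    0  180 3515    0    0    0    0 3480   81]
 [   0    0    0    0  638    0    0    0    0  717    0]
 [   0    0    0    0    0    0    0    0    0    0    0]
 [   0    0    0    0    0    0    0    0    0    0    0]
 [   0    0    0    0    0    0    0    0    0    0    0]
 [   0    0    0    0    0    0    0    0    0    0    0]
 [   0    0    0    0    0    0    0    0    0    0    0]]
[[46 40 43 44 45 43 32 54 45 19 20]
 [ 5  6  7  6  0  2 26 50 28  0  0]
 [ 0  0  0  0  0  0  4 16  0  0  0]
 [ 0  0  0  0  0  0  0  0  0  0  0]
 [ 0  0  0  0  0  0  0  0  0  0  8]
 [ 0  0  0  0  0  0  0  0  0  0 18]
 [ 0  0  0  0  0  0  0  0  0  0  0]
 [ 0  0  0  0  0  0  0  0  0  0  0]
 [ 0  0  0  0  0  0  0  0  0  0  0]
 [ 0  0  0  0  0  0  0  0  0  0  0]
 [ 0  0  0  0  0  0  0  0  0  0  0]
 [ 0  0  0  0  0  0  0  0  0  0  0]
 [ 0  0  0  0  0  0  0  0  0  0  0]
 [ 0  0  0  0  0  0  0  0  0  0  0]]
22.28 [ 0.6376 -0.2802  0.2756] [-90.01  -0.    89.59] q [-23.7  26.1  32.7  96.6   0.  -23.3] F [-0.2 -0.7  0.1] open 0.0854
shift cm [-0.53 19.96 -0.74] rot [ 0.01 -0.41  0.  ]
```

Call:
arm_command --rows '[-0.5,4,-0.75,0,-0.4,0,1,-0.5,8,-0.75,0,-0.4,0,1,-0.5,11,-0.75,0,-0.4,0,1,-0.5,13,-0.75,0,-0.4,0,1,-0.5,14,-0.75,0,-0.4,0,1,-0.5,14,-0.75,0,-0.4,0,1]'

```text
time: 22.78
ee_pos: [0.6443, -0.2853, 0.1332]
tcp_rot: [-89.8, -0.1, 90.0]
wrist_force: [-0.6, 0.6, 0.6]
opening: 0.0858
```

```bash
python3 -c "
from h import *
imaging.camera('top')
c=imaging.camera('wrist'); cv2.imwrite('pics/w17.png',c['pixels'])
togo(.645,-.2856,.076,90)"
```

```text
22.88 [ 0.6454 -0.2863  0.1369] [-9.009e+01  4.000e-02  8.995e+01] q [-23.9  26.5  17.8  81.2   0.  -23.9] F [-0.3 -0.   0.3] open 0.0853
shift cm [0.08 6.09 0.05] rot [ 0.09 -0.05 -0.04]
```

View pics/w17.png

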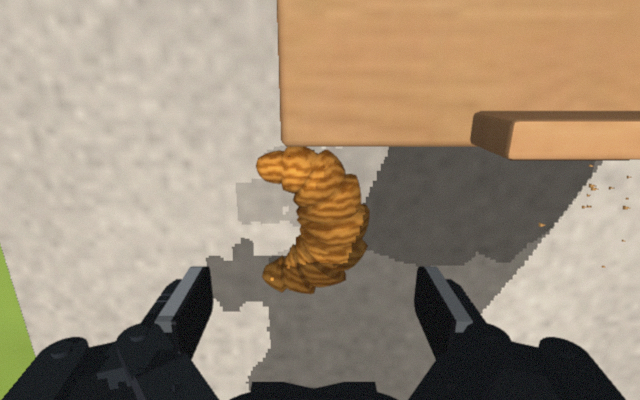

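Call:
arm_command --rows '[0,3,0,0,0,0,1,0,5,0,0,0,0,1,0,6,0,0,0,0,1,0,6,0,0,0,0,1,0,6,0,0,0,0,0.6,0,6,0,0,0,0,0.3,0,6,0,0,0,0,0,0,6,0,0,0,0,-1,0,6,0,0,0,0,-1,0,6,0,0,0,0,-1,0,6,0,0,0,0,-1]' --force 30

```text
time: 23.8
ee_pos: [0.6459, -0.2874, 0.0782]
tcp_rot: [-90.2, 0.1, 89.9]
wrist_force: [-0.5, 0.1, 7.3]
opening: 0.0622
```

```bash
python3 -c "
from h import *
st()
c=imaging.camera('wrist'); cv2.imwrite('pics/w18.png',c['pixels']);imaging.camera('top');st()"
```

```text
23.8 [ 0.6459 -0.2874  0.0782] [-9.021e+01  9.000e-02  8.989e+01] q [-24.   27.6  12.8  75.   -0.  -23.9] F [-0.5  0.1  7.3] open 0.0622
23.9 [ 0.6459 -0.2874  0.0782] [-9.021e+01  9.000e-02  8.989e+01] q [-24.   27.6  12.8  75.    0.  -23.9] F [-0.6 -0.6  7.3] open 0.0626
```

View pics/w18.png

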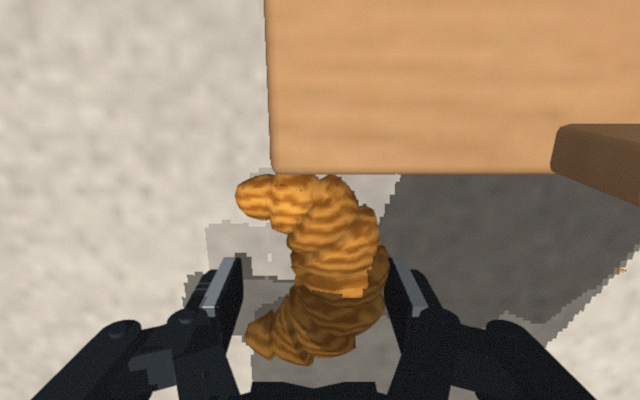

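Call:
arm_command --rows '[0,-4,0,0,0,0,-1,0,-8,0,0,0,0,-1,0,-12,0,0,0,0,-1,0,-15,0,0,0,0,-1,3.2,-16,2.6,0,0,0,-1,6.4,-16,5.2,0,0,0,-1,9.6,-16,7.8,0,0,0,-1,12.8,-16,10.4,0,0,0,-1,16,-16,13,0,0,0,-1,19.2,-16,15.6,0,0,0,-1,22.4,-16,18.2,0,0,0,-1,24,-16,20,0,0,0,-1]'

```text
time: 24.9
ee_pos: [0.4433, -0.0443, 0.2367]
tcp_rot: [-90.1, -0.0, 90.0]
wrist_force: [-0.2, 0.2, 0.6]
opening: 0.0622
```

```bash
python3 -c "
from h import *
togo(.4445,.302,.238,96.65)"
```

```text
24.9 [ 0.4433 -0.0443  0.2367] [-9.012e+01 -3.000e-02  8.996e+01] q [ -5.7 -10.3 -12.   88.1   0.   -5.7] F [-0.2  0.2  0.6] open 0.0622
shift cm [34.63 -0.11 -0.09] rot [ 0.12 -6.69  0.02]
```

Call:
arm_command --rows '[34.7,0,0,0,-6.7,0,-1,34.7,0,0,0,-6.7,0,-1,34.7,0,0,0,-6.7,0,-1,34.7,0,0,0,-6.7,0,-1,34.7,0,0,0,-6.7,0,-1,34.7,0,0,0,-6.7,0,-1,34.7,0,0,0,-6.7,0,-1,34.7,0,0,0,-6.7,0,-1,34.7,0,0,0,-6.7,0,-1,34.7,0,0,0,-6.7,0,-1,34.7,0,0,0,-6.7,0,-1]'

```text
time: 25.82
ee_pos: [0.4458, 0.301, 0.2359]
tcp_rot: [-90.0, -0.0, 96.7]
wrist_force: [-0.4, -0.6, 0.0]
opening: 0.0617
```

```bash
python3 -c "
from h import *
imaging.camera('top');imaging.camera('top')
c=imaging.camera('wrist'); cv2.imwrite('pics/w19.png',c['pixels'])
togo(.4445,.302,.096,96.65)"
```

```text
25.97 [0.4462 0.2994 0.2359] [-9.004e+01 -1.000e-02  9.653e+01] q [33.9  2.3 -0.2 87.4 -0.  27.3] F [ 0.7 -1.  -0.1] open 0.0622
shift cm [ 0.27 13.99  0.15] rot [ 0.04 -0.12  0.01]
```

View pics/w19.png

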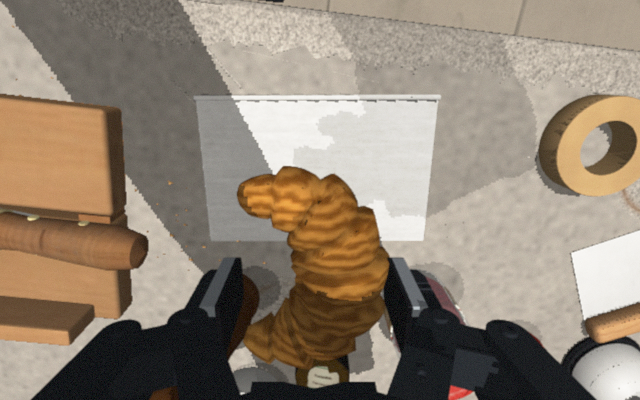

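```bash
python3 -c "
import plate,pf
from h import *
c=imaging.camera('wrist'); plate.fit(c,'w19'); pf.TH=4
pf.rectfit('w19',(.4438,.302,.116))
im=cv2.imread('pics/plate_w19.png')
cx,cy,a=.4438,.302,.116;u=np.array([np.cos(a),np.sin(a)]);w=np.array([-np.sin(a),np.cos(a)])
c=[np.array([cx,cy])+sx*.066*u+sy*.1*w for sx,sy in((1,1),(1,-1),(-1,-1),(-1,1))]
c=np.array([[(p[1]-.15)/.0005,(p[0]-.33)/.0005] for p in c]).round().astype(int); cv2.polylines(im,[c],True,(0,0,255),1)
cv2.imwrite('pics/pw19.png',im)
"
```

```text
w19 [0.4446 0.3022 0.1187] {'far': (18, np.float64(-0.19), np.float64(0.0026)), 'near': (65, np.float64(-0.07), np.float64(0.0011)), 'left': (120, np.float64(-0.35), np.float64(-0.0011)), 'right': (103, np.float64(-0.42), np.float64(0.0013))}
```

View pics/pw19.png

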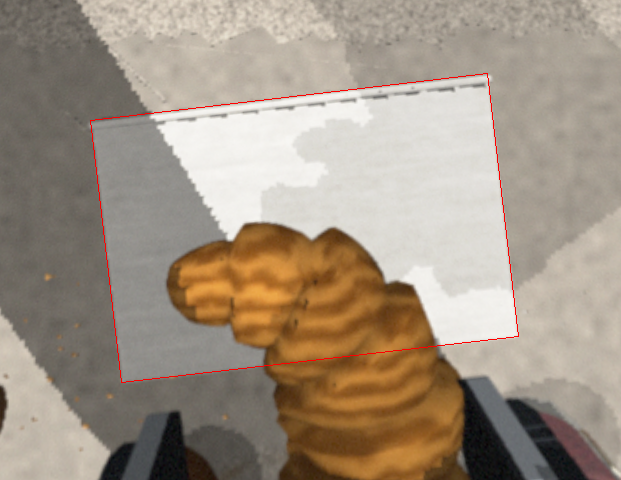

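Call:
arm_command --rows '[0.25,4,0.1,0,0,0,-1,0.25,8,0.1,0,0,0,-1,0.25,11,0.1,0,0,0,-1,0.25,13.5,0.1,0,0,0,-1,0.25,14,0.1,0,0,0,-1,0.25,14,0.1,0,0,0,-1,0.25,14,0.1,0,0,0,-1]'

```text
time: 26.6
ee_pos: [0.4453, 0.3026, 0.0968]
tcp_rot: [-90.1, -0.0, 96.5]
wrist_force: [0.5, -0.5, -0.6]
opening: 0.0625
```

```bash
python3 -c "
from h import *
imaging.camera('top');imaging.camera('top')
togo(.445,.302,.082,96.65)"
```

```text
26.7 [0.4457 0.3032 0.0976] [-9.017e+01 -9.000e-02  9.657e+01] q [ 34.2   4.5 -13.3  72.    0.   27.7] F [-0.3  0.5 -0.8] open 0.0625
shift cm [-0.11  1.56  0.09] rot [ 0.17 -0.08  0.09]
```

Call:
arm_command --rows '[-0.1,0.6,0.05,0,0,0,-1,-0.1,1.1,0.05,0,0,0,-1,-0.1,1.4,0.05,0,0,0,-1,-0.1,1.5,0.05,0,0,0,-1,-0.1,1.5,0.05,0,0,0,-1]'

```text
time: 27.12
ee_pos: [0.4447, 0.3019, 0.0821]
tcp_rot: [-90.1, -0.0, 96.6]
wrist_force: [-4.7, -4.3, 15.7]
opening: 0.0625
```

```bash
python3 -c "
from h import *
imaging.camera('top');imaging.camera('top')
togo(.445,.302,.082,96.65)"
```

```text
27.22 [0.4447 0.3019 0.0821] [-9.011e+01 -3.000e-02  9.660e+01] q [ 34.2   4.9 -14.7  70.3  -0.   27.6] F [-3.9 -3.2 15.6] open 0.0625
shift cm [ 0.01  0.01 -0.03] rot [ 0.11 -0.05  0.03]
```

Call:
arm_command --rows '[0,-0.1,0,0,0,0,0.55,0,-0.1,0,0,0,0,0.7,0,-0.1,0,0,0,0,1,0,-0.1,0,0,0,0,1,0,-4,0,0,0,0,1,0,-8,0,0,0,0,1,0,-12,0,0,0,0,1,0,-16,0,0,0,0,1,0,-20,0,0,0,0,1,0,-23,0,0,0,0,1,0,-23,0,0,0,0,1,0,-23,0,0,0,0,1]'

```text
time: 28.22
ee_pos: [0.4448, 0.3021, 0.312]
tcp_rot: [-90.2, -0.1, 96.6]
wrist_force: [0.3, 0.8, -1.3]
opening: 0.0852
```

```bash
python3 -c "
import plate,pf
from h import *
imaging.camera('top');imaging.camera('top');imaging.camera('top')
c=imaging.camera('wrist'); cv2.imwrite('pics/w20.png',c['pixels'])
plate.fit(c,'w20'); pf.TH=4; pf.rectfit('w20',(.4442,.302,.117))
W=cloud(c)
circ(W,.105,.569,.318,.035,'spice');circ(W,.15,.579,.228,.045,'mill');circ(W,.17,.579,.228,.045,'knob');circ(W,.097,.558,.41,.045,'jam')
hsv=cv2.cvtColor(c['pixels'],cv2.COLOR_BGR2HSV)
m=(W[...,2]>.012)&(W[...,2]<.05)&(abs(W[...,0]-.444)<.065)&(abs(W[...,1]-.302)<.08)&(hsv[...,1]>100)
q=W[m]; print(len(q),q[:,2].max(),cv2.minAreaRect(q[:,:2].astype(np.float32)))
st()"
```

```text
w20 [0.4444 0.3022 0.1195] {'far': (61, np.float64(-0.31), np.float64(0.0045)), 'near': (66, np.float64(-0.3), np.float64(-0.0)), 'left': (120, np.float64(-0.21), np.float64(-0.0019)), 'right': (70, np.float64(-0.42), np.float64(0.003))}
spice 1365 0.5695 0.3202 0.0207 [0.5676 0.32   0.1054]
mill 650 0.5761 0.2362 0.0199 [0.5695 0.2409 0.1503]
knob 70 0.5777 0.2288 0.0058 [0.5763 0.2302 0.1674]
jam 1649 0.5591 0.4116 0.0315 [0.5612 0.3992 0.0971]
3255 0.03898853920097384 ((0.44274014234542847, 0.3017301559448242), (0.08826003223657608, 0.06174466386437416), 5.115376949310303)
28.42 [0.444  0.3016 0.3086] [-8.987e+01  7.000e-02  9.660e+01] q [34.2  3.4  8.9 95.7  0.  27.6] F [-0.  -0.6 -0.2] open 0.0852
```

View pics/w20.png

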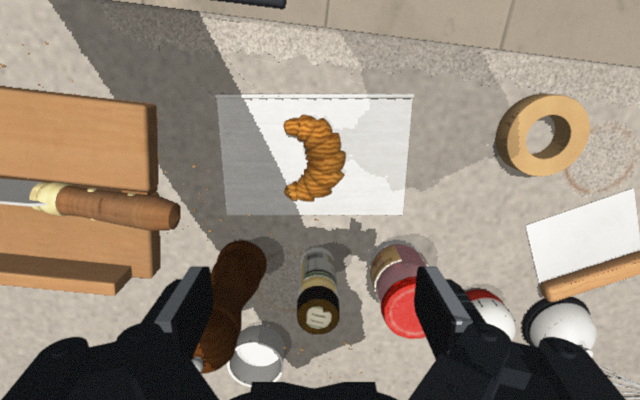

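```bash
python3 -c "
from h import *
c=imaging.camera('scene'); W=cloud(c); t=np.load('c0.npz')['scene']
for n,V in (('now',W),('start',t)):
    circ(V,.04,.7,.258,.05,n+' ram',.006); circ(V,.055,.605,.525,.05,n+' timer',.008); circ(V,.025,.395,.535,.06,n+' tape',.004)
for z,x,y,l in ((.105,.569,.318,'spice'),(.17,.579,.228,'mill'),(.097,.558,.41,'jam')): circ(W,z,x,y,.045,l)
cv2.imwrite('pics/sfin.png',cv2.resize(c['pixels'][130:370,220:420],None,fx=2.5,fy=2.5)); st()"
```

```text
now ram 82 0.6987 0.2605 0.0364 [0.6974 0.259  0.0379]
now timer 307 0.611 0.5235 0.029 [0.6094 0.5266 0.0548]
now tape 463 0.3937 0.5302 0.0428 [0.3919 0.532  0.0256]
start ram 86 0.6977 0.2604 0.0368 [0.6974 0.2607 0.0381]
start timer 308 0.6104 0.5251 0.0297 [0.6098 0.5264 0.0547]
start tape 472 0.3941 0.531 0.0424 [0.392  0.5325 0.0253]
spice 126 0.5669 0.3194 0.0231 [0.5691 0.3228 0.1057]
mill 12 0.5779 0.23 0.0046 [0.5783 0.2304 0.1703]
jam 342 0.5591 0.4131 0.0332 [0.559  0.4149 0.0978]
28.47 [0.444  0.3016 0.3087] [-8.988e+01  7.000e-02  9.660e+01] q [34.2  3.4  8.9 95.7 -0.  27.6] F [0.  0.  0.1] open 0.0855
```

View pics/sfin.png

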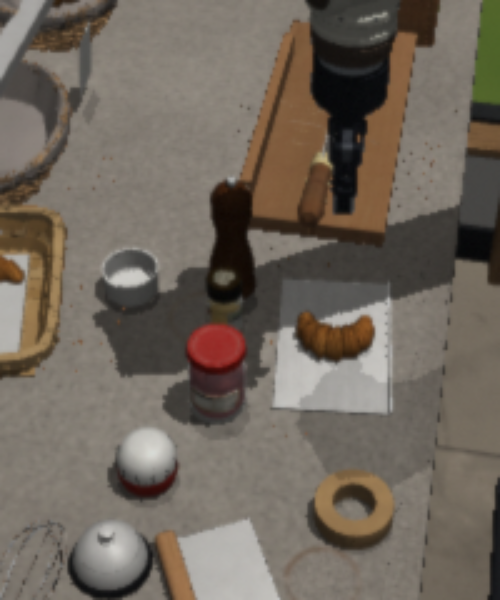

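The picture shows all three standing upright in the row behind the plate, with the croissant centred crosswise on it. The bystanders have not moved, and the arm is clear above everything.

```bash
python3 -c "
from h import *
print(bot.job_done())"
```

```text
the job is handed in; nothing more can be done
None
```

The breakfast setting is laid and handed in at about 28.5 s of robot time. I picked the pepper mill first, then the spice jar, the jam jar and last the croissant.

My last checks, from the wrist camera and the scene camera:

- **Croissant:** it lies crosswise on the plate, about 2 mm from the middle. Its length is about 1.5° off the short way of the plate.
- **Row:** all three stand upright in a straight row, about 6 cm beyond the far edge to within about 2 mm.
- **Spacing:** the mill is on its spot. The spice jar and the jam jar both measured about 2.5 to 3 mm too far left. That leaves gaps of about 42 mm between mill and spice jar and 40 mm between spice jar and jam jar. I left them because the error was close to the measuring uncertainty.
- **Disagreement:** the cameras differed from each other by 2 to 4 mm along the row. The top camera put the mill nearer the robot's right and the scene camera put it farther left.
- **Bystanders:** the ramekin, timer and tape roll measured within 2 mm of where they started, which is within measuring noise.
- **Contact:** the arm was clear of everything at hand-in, and the highest wrist force reported was about 16 N.

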